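# Clear the repair bench: rack the boards, empty the salvage tray

### The arm

A 7-joint arm with a two-finger parallel gripper is mounted at the origin on the work surface. World frame = base frame: x ahead of the robot, y to its left, z up, the work surface at z = 0. Lengths are in m, angles in rad, forces in N, time in s.
With the tool pointing down it reaches from about 0.425 to 0.975 m from the base axis. Payload 16.7 kg.
Tool frame: the origin (TCP) lies on the centre line of the jaws, within the pads' length; the fingertips stand 22 mm ahead of it and the grasp point (between the pads) lies 3 mm ahead of it; z points along the fingers, y is the line along which they close (so a half turn about z gives the same grasp; the last joint's range is limited). The gripper opens to 85 mm and grips with 20 to 120 N. Pads are 22 mm wide; open, the fingers measure 114 mm over their backs; the gripper's body (76 mm by 85 mm) begins 54 mm behind the grasp point. The pads swing forward as they close: fully open they stand 13 mm farther back than shut.
Start: joints at [1.19, 0.426, 0.074, 1.606, -0.034, 1.111, -0.067], TCP at [0.155, -0.657, 0.253] pointing down, gripper open.
Joint ranges: [-2.85, 2.85], [-0.5, 2.14], [-1.23, 1.37], [0.21, 2.46], [-1.02, 4.16], [0.16, 2.05], [-2.73, 2.73]. Speed limits (rad/s): [1.89, 1.89, 2.39, 2.39, 3.01, 3.01, 3.01].

### API

Orientations are given as a rotation vector (axis times angle).
In Python, from plant import arm gives the robot as it stands.
- The arm moves only by the shell command python3 -m inch 'ROWS' [FORCE]. ROWS is JSON, a list of rows, each a list of 7 numbers: the closure, from -1 (fully open) to 1 (shut), then the shift along the tool's x, y, z as a fraction of full scale, then the turn, a rotation vector about the tool's x, y, z as a fraction of full scale. In form: [[fingers, tx, ty, tz, ax, ay, az], ...]. A call has exactly 10 rows; each row shifts and turns the commanded pose from where the row before left it, along the tool's axes as they then stand; what a row does not reach is not made up. Full scale, the value 1, is 0.03 m for a shift and 4 degrees for a turn. A row lasts 1/10 s, in which the tool goes at most 50 mm and 8.59 degrees, less where a joint would pass 70% of its speed; a pose out of reach is approached as far as the arm can. A call with a number of a shift or a turn outside -1 to 1 is refused whole. A call with a gripper value outside its range is refused whole. The fingers move at their own pace and stop on an object; FORCE is the grip in N (left out, the last holds). Time passes only in rows, so rows that do not move let the fingers close, or fill a call up. It gives the time, the measured TCP pose, the force, the opening and the grip force at its end, in the units of the state.
- arm.observe(): the state, without advancing time (a new reading comes with each control period).
- arm.capture(name): name is "scene" or "top"; returns a dict with "image" (480x640x3 uint8, blue, green, red), "intrinsics" (3x3 intrinsics, pixels), "k1" (the pictures are not rectified: a ray, as slopes to the right and down, at radius r is drawn at 1 + k1 r^2 times it, then the intrinsics apply), "R" (3x3) and "t" (3): a world point X has camera coordinates R X + t. Camera axes: x right, y down, z forward; pixel columns grow to the right and rows downward; lengths in m; the calibration is good to about 2 mm. A picture is of the moment at which its call begins. There is no depth.
- arm.sign_off(): hands the job in; it is judged then, once.
Trained networks look in a picture, given as the dict that the camera call returned (one of the last four; its "shot" number tells which), for a name from the list of things; names that differ only in an ending like _2 or _b are one class to them, and where a whole thing is asked for, a point or a joint stands for the part that bears it (a point fixed in the world has none). Each returns a list of dicts, best first, with "conf" (0 to 1); they miss things now and then, are a little off and sometimes report something else, mostly with a low value. They report only what shows in the picture. A call takes as long as a camera call.
- arm.search_frame(thing, picture): "uv" ([column, row] in pixels, amid what is visible of it).
- arm.mark_of(thing, picture): "uv" ([column, row] in pixels: a listed point, or the origin of a listed thing).
The state is a dict: "time_s": time; "q": joint angles; "qd": joint speeds; "effort": joint torques, N m; "tool_pos": TCP position; "tcp_rot": TCP orientation; "contact_force": force on the tool from outside, world axes, zero at the start; "ft_torque": the same for the moment, N m; "gripper_width": finger opening in m; "gripper_force": force on a finger pad.
Only numpy, scipy, OpenCV 4.12 (cv2) and the standard library are available. Lean on these libraries where they do the work, as an engineer would, in place of code of your own. Each camera call takes 0.05 s, during which the arm holds its last target. There are 200 camera calls.

### The job

Clear the repair bench. Carry the tray by its red grip, tip the salvaged parts off its open edge into the yellow bin (pick up any that miss) and lay the empty tray flat on the blue mat again; stand every circuit board from the sloping stand upright in the rack, gold contacts down, one to a slot, each pushed along its slot until it meets the orange back stop. The two jobs may be done in either order; leave the bin standing and the screwdriver and solder spool where they are, and let go of everything.

Things in the scene. Friction and masses are not known exactly. Their poses are not given: they have to be found in the camera images.
- rack: Board rack, fixed: black base 112 x 226 mm, six grey dividers (tops 52 mm above the bench), an orange wall 60 mm high across the end farther from the robot as back stop. Five open-topped slots along the rack's x axis, centred at y = -84, -42, 0, 42, 84 mm, all empty at first. Origin on the bench under the middle of the slots; +x runs along the slots to the stop.
- rack_slot (a point): Middle of the middle slot's floor, 12 mm above the bench, same axes as the rack. Each slot is 14 mm wide, 40 mm deep, 100 mm long, and takes one board.
- rack_stop (a point): Where the middle slot's floor meets the back stop's inner face: x = 50 mm in the rack's frame. A board touching the stop has its origin at x = +2.5 mm there.
- stand: Sloping aluminium stand, fixed, 190 x 224 mm: boards lean on it in two rows of two, 22 degrees from upright, top edges toward the robot (stand's -x); row bottoms about 25 mm up at x = 30 and 130 mm, board middles near y = -54 and 54 mm. Back plates reach 58 mm up the boards; the upper 42 mm is free on both sides for gripping. Origin on the bench, z up.
- board1: Circuit board with green faces, aluminium band along the top 30 mm, gold contacts along the bottom edge; 8 mm thick (x), 95 mm long (y), 100 mm high (z), 0.11 to 0.22 kg; on the +x side a chip block stands 4 mm proud between 50 and 66 mm height. Origin: middle of the bottom edge; the top edge is at z = +100 mm. May be absent.
- board2: Circuit board with blue faces, aluminium band along the top 30 mm, gold contacts along the bottom edge; 8 mm thick (x), 95 mm long (y), 100 mm high (z), 0.11 to 0.22 kg; on the +x side a chip block stands 4 mm proud between 50 and 66 mm height. Origin: middle of the bottom edge; the top edge is at z = +100 mm. May be absent.
- board3: Circuit board with red faces, aluminium band along the top 30 mm, gold contacts along the bottom edge; 8 mm thick (x), 95 mm long (y), 100 mm high (z), 0.11 to 0.22 kg; on the +x side a chip block stands 4 mm proud between 50 and 66 mm height. Origin: middle of the bottom edge; the top edge is at z = +100 mm. May be absent.
- board4: Circuit board with black faces, aluminium band along the top 30 mm, gold contacts along the bottom edge; 8 mm thick (x), 95 mm long (y), 100 mm high (z), 0.11 to 0.22 kg; on the +x side a chip block stands 4 mm proud between 50 and 66 mm height. Origin: middle of the bottom edge; the top edge is at z = +100 mm. May be absent.
- mat: Flat blue work mat, 340 (x) x 230 mm (y), 2 mm thick, fixed to the bench; the bin and the tray stand on it, bin nearer the robot. Origin under its centre, z up.
- bin: Open yellow plastic bin, loose, 0.45 kg, 140 (x) x 190 (y) x 75 mm high, walls and floor 5 mm. Origin: centre of its underside.
- tray: Steel sorting tray, loose, 0.22 kg: floor 110 (x) x 130 mm (y), 4 mm thick, walls to 24 mm on three sides; the -x edge is open for pouring. A red grip plate, 12 mm thick (x), 44 mm wide (y), top 75 mm above the underside, stands at the +x wall, centred at x = 61 mm. Smooth: parts slide from about 20 degrees of tilt. Origin: centre of the floor's underside.
- tray_spout (a point): Middle of the tray's open pouring edge: x = -55 mm, y = 0, z = 4 mm in the tray's frame.
- tray_grip (a point): Grip point in the upper part of the red grip plate: x = 61 mm, y = 0, z = 58 mm in the tray's frame; same axes as the tray.
- part1: Salvaged component, a chunky blue 34 x 26 x 22 mm block (x, y, z), 0.04 kg, starting on the tray. Origin: centre of its underside. May be absent.
- part2: Salvaged component, a chunky aluminium 32 x 30 x 24 mm block (x, y, z), 0.04 kg, starting on the tray. Origin: centre of its underside. May be absent.
- part3: Salvaged component, a chunky green 30 x 30 x 22 mm block (x, y, z), 0.04 kg, starting on the tray. Origin: centre of its underside. May be absent.
- part4: Salvaged component, a chunky black 34 x 24 x 24 mm block (x, y, z), 0.04 kg, starting on the tray. Origin: centre of its underside. May be absent.
- screwdriver: Screwdriver lying on the bench; leave alone. Origin: underside, along its x axis.
- spool: Small aluminium solder spool, 52 mm across, 38 mm high; leave alone. Origin: underside centre.

How it is judged:
By the outcome, as a careful person would: the job done as asked, in the order asked, and still so for the second after the job is handed in, with the robot touching nothing.
Of board1, board2, board3, board4 only 3 to 4 are there at a start; the rules pass over those that are not, and their reading is None.
Of part1, part2, part3, part4 only 2 to 4 are there at a start; the rules pass over those that are not, and their reading is None.
At some moment in a run one of bin, tray may be knocked a few centimetres aside while the robot is not near it.
It also fails if it takes over 210 s, if anything falls off the work surface, if the arm or the gripper's body presses on something with over 40 N, if the wrist force passes 120 N, or if a joint passes its speed limit or range.

## Working session

There is one attempt and no reset: what is moved stays moved. The work goes in short steps, Python scripts to look and compute and a shell command to move; the robot and the scene stay as the last step left them, time stands still between calls to the robot, and variables do not carry over. Pictures are saved under pics/ and viewed, at most 14 in all, crops included, and the job is handed in when it is done.

```bash
ls; mkdir -p pics
cat > h.py <<'E'
import numpy as np,cv2
from scipy.spatial.transform import Rotation as Rn
from plant import arm
def ray(p,uv):
    K=np.array(p["intrinsics"]);R=np.array(p["R"]);t=np.array(p["t"])
    d=np.array([(uv[0]-K[0,2])/K[0,0],(uv[1]-K[1,2])/K[1,1]]);s=d.copy()
    for _ in range(30): s=d/(1+p["k1"]*(s@s))
    return -R.T@t, R.T@np.array([s[0],s[1],1])
def atz(p,uv,z):
    o,d=ray(p,uv);return o+d*(z-o[2])/d[2]
def proj(p,X):
    K=np.array(p["intrinsics"]);c=np.array(p["R"])@X+np.array(p["t"]);s=c[:2]/c[2]
    s=s*(1+p["k1"]*(s@s));return np.array([K[0,0]*s[0]+K[0,2],K[1,1]*s[1]+K[1,2]])
def tri(p,a,q,b):
    o1,d1=ray(p,a);o2,d2=ray(q,b);A=np.stack([d1,-d2],1);s=np.linalg.lstsq(A,o2-o1,rcond=None)[0]
    x,y=o1+s[0]*d1,o2+s[1]*d2;return (x+y)/2,np.linalg.norm(x-y)
E
python3 - <<'E'
from h import *
np.set_printoptions(precision=4,suppress=True)
S=arm.capture("scene");T=arm.capture("top")
cv2.imwrite("pics/s0.png",S["image"]);cv2.imwrite("pics/t0.png",T["image"])
for n,P in(("S",S),("T",T)): print(n,-np.array(P["R"]).T@P["t"])
for th in "rack rack_slot rack_stop stand board1 board2 board3 board4 mat bin tray tray_spout tray_grip part1 part2 part3 part4 screwdriver spool".split():
    m=[(arm.mark_of(th,P)+[None])[0] for P in(S,T)]
    print(th,[(np.round(x["uv"],1),round(x["conf"],2)) if x else None for x in m], tri(S,m[0]["uv"],T,m[1]["uv"]) if all(m) else "")
print(arm.observe())
E
```

```text
pics
S [ 0.9856 -0.6276  1.044 ]
T [ 0.4174 -0.0109  0.8668]
rack [(array([306.3, 263.7]), 0.81), (array([451.6, 202.8]), 0.16)] (array([ 0.6007, -0.1771,  0.2579]), np.float64(0.10053591564091716))
rack_slot [(array([304.8, 256.1]), 0.61), (array([301.2, 252.9]), 0.85)] (array([0.5212, 0.0086, 0.0215]), np.float64(0.006950898667267494))
rack_stop [(array([323.5, 271.5]), 0.85), (array([300.7, 226.4]), 0.77)] (array([0.5726, 0.0085, 0.0085]), np.float64(0.0027080442932476117))
stand [None, (array([152.2, 258.2]), 0.83)] 
board1 [(array([407.8, 217.6]), 0.93), (array([125. , 238.9]), 0.93)] (array([ 0.575 ,  0.4234, -0.1961]), np.float64(0.01006882506515169))
board2 [(array([407.8, 217.6]), 0.93), (array([125. , 238.9]), 0.93)] (array([ 0.575 ,  0.4234, -0.1961]), np.float64(0.01006882506515169))
board3 [(array([407.8, 217.6]), 0.93), (array([125. , 238.9]), 0.93)] (array([ 0.575 ,  0.4234, -0.1961]), np.float64(0.01006882506515169))
board4 [(array([407.8, 217.6]), 0.93), (array([125. , 238.9]), 0.93)] (array([ 0.575 ,  0.4234, -0.1961]), np.float64(0.01006882506515169))
mat [(array([
[... 1362 characters left out ...]
]), np.float64(0.11659205091434938))
spool [(array([248.2, 302.5]), 0.81), (array([384.2, 268.7]), 0.62)] (array([ 0.493 , -0.148 ,  0.0113]), np.float64(0.009237016191185237))
{'time_s': 2.0, 'q': array([ 1.1895,  0.4261,  0.0739,  1.606 , -0.0341,  1.1108, -0.0671]), 'qd': array([-0.0011, -0.0013, -0.001 ,  0.0003,  0.0002,  0.0006, -0.0006]), 'effort': array([ -0.0005, -94.9527,   3.7567, -46.389 ,   0.019 ,   0.0026,
        -0.    ]), 'tool_pos': array([ 0.155 , -0.6569,  0.2533]), 'tcp_rot': array([-3.1205, -0.3631, -0.    ]), 'contact_force': array([ 0.3677, -0.0449, -0.6533]), 'ft_torque': array([-0.0382,  0.0057,  0.06  ]), 'gripper_force': 0.0, 'gripper_width': 0.08546141386911187}
```

View pics/s0.png

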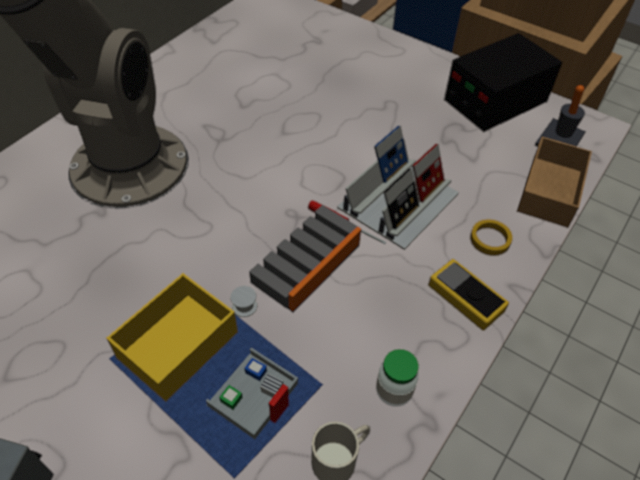

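View pics/t0.png

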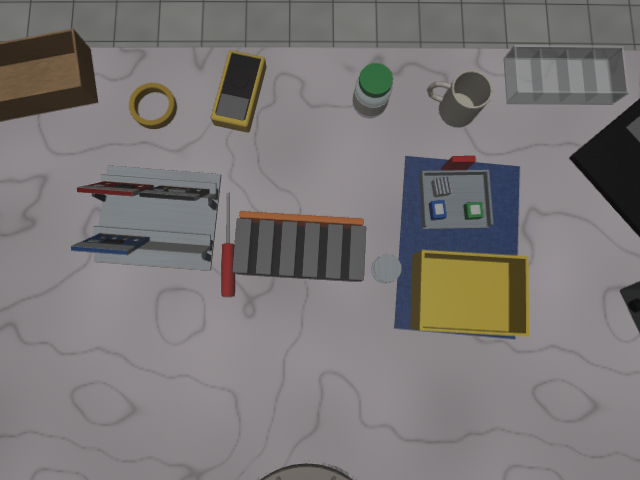

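The scene shows three boards: blue at (393,155) in the near row, and black (402,200) and red (430,173) in the far row. There are three parts on the tray: blue, green and aluminium. Bin, spool, rack, and the screwdriver between rack and stand are also clear. Next I'll crop the details and segment by colour.

Run:
```python
from h import *
np.set_printoptions(precision=4,suppress=True)
a=cv2.imread("pics/s0.png");b=cv2.imread("pics/t0.png")
A=cv2.resize(a[120:260,325:475],None,fx=4,fy=4,interpolation=3)[:560,:600]
B=cv2.resize(b[155:275,65:225],(800,600),interpolation=3)
cv2.imwrite("pics/stS.png",A);cv2.imwrite("pics/stT.png",B)
S=arm.capture("scene");T=arm.capture("top")
hsv=cv2.cvtColor(T["image"],cv2.COLOR_BGR2HSV)
def seg(lo,hi,box,z,name):
    m=cv2.inRange(hsv,np.array(lo),np.array(hi));k=np.zeros_like(m);x0,y0,x1,y1=box;k[y0:y1,x0:x1]=m[y0:y1,x0:x1]
    n,l,st,_=cv2.connectedComponentsWithStats(k);i=1+np.argmax(st[1:,4])
    pts=cv2.findContours((l==i).astype(np.uint8),0,2)[0][0][:,0].astype(float)
    w=np.array([atz(T,p,z)[:2] for p in pts]).astype(np.float32)
    r=cv2.minAreaRect(w);print(name,np.array(r[0]),np.array(r[1]),r[2]);print(cv2.boxPoints(r).tolist())
seg((3,120,80),(16,255,255),(230,200,375,235),.060,"orange")
seg((20,90,60),(35,255,255),(400,240,540,345),.077,"bin")
seg((105,80,40),(125,255,255),(390,150,530,345),.002,"mat")
for th in("board1","part1"):
  for n,P in(("S",S),("T",T)):
    print(th,n,[(np.round(x["uv"],1).tolist(),round(x["conf"],2)) for x in arm.mark_of(th,P)],[(np.round(x["uv"],1).tolist(),round(x["conf"],2)) for x in arm.search_frame(th,P)])
```

```text
orange [0.5783 0.0059] [0.2222 0.0116] 86.45756530761719
[[0.5656343698501587, -0.1046316921710968], [0.5772147178649902, -0.10534858703613281], [0.5909451246261597, 0.11644652485847473], [0.5793647766113281, 0.11716341972351074]]
bin [ 0.4428 -0.2894] [0.2056 0.14  ] 86.35786437988281
[[0.3663928806781769, -0.3875483274459839], [0.5060839056968689, -0.3964400887489319], [0.5191420316696167, -0.1912960410118103], [0.3794509768486023, -0.1824042797088623]]
mat [ 0.5374 -0.2982] [0.2288 0.3382] 84.67766571044922
[[0.3584599792957306, -0.3963952660560608], [0.6951583027839661, -0.4277622103691101], [0.7163817882537842, -0.1999456286430359], [0.3796834349632263, -0.16857868432998657]]
board1 S [([395.9, 169.5], 0.91), ([406.9, 216.5], 0.91), ([434.0, 190.1], 0.65)] [([430.3, 170.9], 0.85), ([404.1, 200.0], 0.79), ([390.7, 151.7], 0.59)]
board1 T [([128.9, 188.4], 0.86), ([121.6, 237.9], 0.71), ([185.7, 191.3], 0.69), ([458.2, 293.3], 0.32)] [([177.2, 193.1], 0.97), ([116.2, 189.9], 0.89), ([107.8, 241.8], 0.61)]
part1 S [([233.1, 401.9], 0.88), ([258.5, 372.0], 0.87), ([271.8, 386.2], 0.69)] [([232.3, 397.1], 0.74), ([270.2, 384.4], 0.63), ([258.3, 371.0], 0.56), ([308.7, 260.4], 0.35)]
part1 T [([441.9, 187.6], 0.9), ([468.9, 208.6], 0.89), ([438.0, 213.2], 0.53)] [([441.6, 187.2], 0.86), ([471.5, 208.3], 0.79), ([436.2, 212.8], 0.5), ([461.8, 193.0], 0.41)]
```

View pics/stS.png

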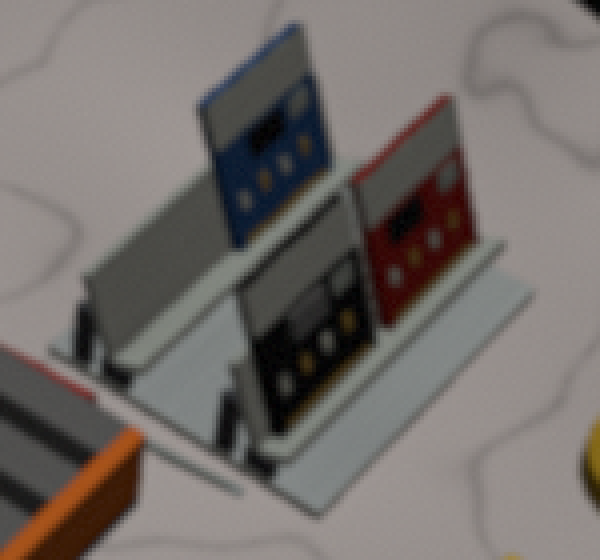

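View pics/stT.png

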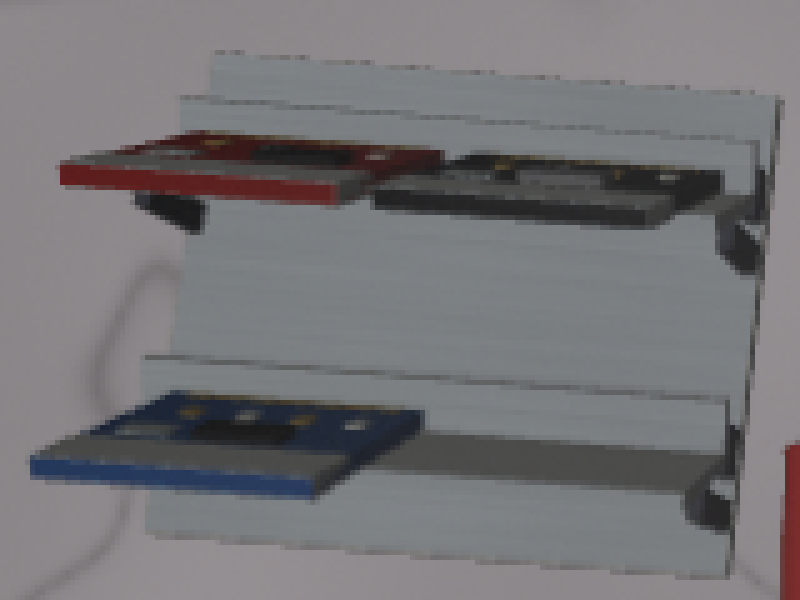

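The crops show the top edges clearly. Blue is near-left, red far-left and black far-right, all with the chip side facing +x. I'll back-project those edges and the tray pose, then check them in the other view.

Run:
```python
from h import *
np.set_printoptions(precision=4,suppress=True)
S=arm.capture("scene");T=arm.capture("top")
c=lambda p:(65+p[0]/5-.4,155+p[1]/5-.4)
d=lambda X:((proj(S,X)-[325,120])*4)
for n,q in dict(blue=[(30,460),(313,480),(31,478),(312,497)],red=[(60,165),(337,184),(60,183),(337,203)],black=[(373,190),(648,208),(375,208),(646,226)]).items():
    w=[atz(T,c(p),z) for p,z in zip(q,(.119,.119,.116,.116))]
    m=np.mean(w,0);e=(w[0]+w[2]-w[1]-w[3])/2
    print(n,m,"len",np.linalg.norm(e),"yaw",np.degrees(np.arctan2(-e[0],e[1])),"sceneproj",[d(x).round(0).tolist() for x in w])
u=lambda P,t:np.array(arm.mark_of(t,P)[0]["uv"])
for th,z in dict(rack_slot=.012,rack_stop=.012,tray=.002,tray_grip=.060,tray_spout=.006,spool=0,screwdriver=0,bin=.002,mat=0,stand=0).items():
    o=[]
    for P in(S,T):
        r=arm.mark_of(th,P);o.append([(atz(P,x["uv"],z)[:2].round(4).tolist(),round(x["conf"],2)) for x in r[:2]])
    print(th,o)
# tray inner outline in top image
b=T["image"][148:240,405:505];cv2.imwrite("pics/tr.png",cv2.resize(b,(800,736),interpolation=3)[:600])
```

```text
blue [0.5117 0.3406 0.1175] len 0.09448365974541002 yaw -3.9977234398594033 sceneproj [[295.0, 21.0], [199.0, 105.0], [287.0, 21.0], [191.0, 104.0]]
red [0.6124 0.3381 0.1175] len 0.09460500394839169 yaw -4.152070433463341 sceneproj [[447.0, 94.0], [354.0, 183.0], [439.0, 93.0], [345.0, 181.0]]
black [0.6039 0.232  0.1175] len 0.09278368325723121 yaw -3.8724615506628988 sceneproj [[339.0, 194.0], [240.0, 289.0], [330.0, 194.0], [231.0, 287.0]]
rack_slot [[([0.521, 0.0177], 0.61)], [([0.5212, 0.0083], 0.65)]]
rack_stop [[([0.5752, 0.0083], 0.63)], [([0.5743, 0.0126], 0.94)]]
tray [[([0.6294, -0.2904], 0.65), ([0.6398, 0.3615], 0.54)], [([0.6184, -0.2907], 0.61)]]
tray_grip [[([0.6834, -0.2877], 0.66)], [([0.6831, -0.2887], 0.94)]]
tray_spout [[([0.564, -0.2884], 0.85)], [([0.5677, -0.299], 0.83), ([0.6015, -0.2526], 0.58)]]
spool [[([0.4879, -0.1495], 0.87), ([0.5233, 0.0211], 0.44)], [([0.4922, -0.1565], 0.75)]]
screwdriver [[([0.5418, 0.1466], 0.63)], [([0.5388, 0.144], 0.69), ([0.7077, -0.3126], 0.41)]]
bin [[([0.4381, -0.299], 0.96), ([0.4853, -0.1473], 0.72)], [([0.4438, -0.2974], 0.76), ([0.6275, -0.2935], 0.16)]]
mat [[([0.5286, -0.2942], 0.88), ([0.5283, 0.0124], 0.44)], [([0.5403, -0.2958], 0.67)]]
stand [[([0.5124, 0.3015], 0.82), ([0.4369, -0.2954], 0.64)], [([0.5106, 0.288], 0.72)]]
```

View pics/tr.png

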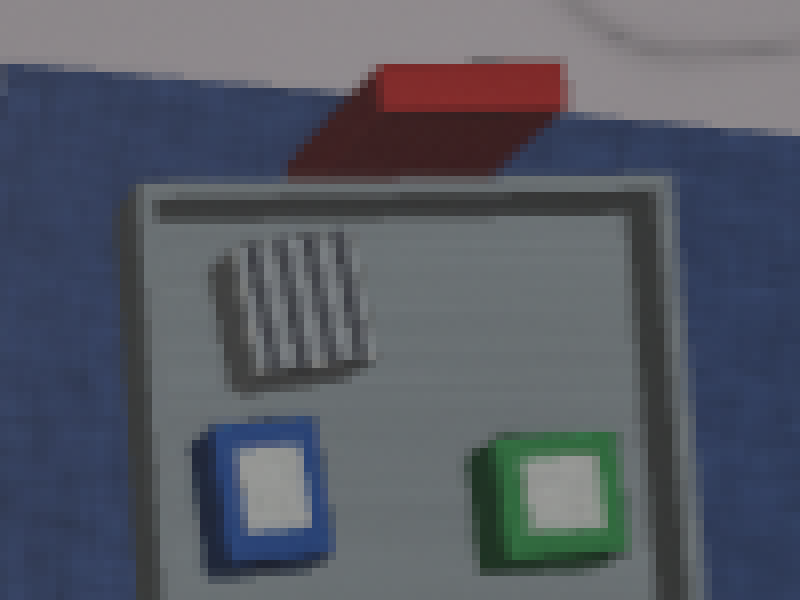

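```bash
cat >> h.py <<'E'
def plan(pos,rot=None,s=None):
    """needed shift in current tool axes (m), turn as tool-axis rotvec in degrees; units of full scale too"""
    s=s or arm.observe();R0=Rn.from_rotvec(s["tcp_rot"]);R1=R0 if rot is None else rot
    d=R0.inv().apply(np.array(pos)-s["tool_pos"]);w=np.degrees((R0.inv()*R1).as_rotvec())
    d2=R1.inv().apply(np.array(pos)-s["tool_pos"])
    print("t=%.1f pos"%s["time_s"],s["tool_pos"].round(4),"F",s["contact_force"].round(1),"w %.4f g %.1f"%(s["gripper_width"],s["gripper_force"]))
    print(" shift/30mm",(d/.03).round(2),"| turn/4deg",(w/4).round(2),"| shift if after turn",(d2/.03).round(2))
def down(yaw,tilt=0):
    """yaw deg: heading of 'forward' axis f; tool y along -f... tool z down tilted by tilt toward f"""
    f=np.array([np.cos(np.radians(yaw)),np.sin(np.radians(yaw)),0]);t=np.radians(tilt)
    z=np.sin(t)*f-np.cos(t)*np.array([0,0,1]);y=np.cos(t)*f+np.sin(t)*np.array([0,0,1])
    return Rn.from_matrix(np.stack([np.cross(y,z),y,z],1))
E
python3 - <<'E'
from h import *
np.set_printoptions(precision=4,suppress=True)
T=arm.capture("top")
c=lambda x,y:(405+x/8-.45,148+y/8-.45)
w=[atz(T,c(*p),.077)[:2] for p in((380,65),(567,65),(380,110),(567,110))];print(np.array(w),np.mean(w,0))
e=[atz(T,c(*p),.026)[:2] for p in((140,187),(672,180),(150,590),(695,590))];print(np.array(e))
print("mug",atz(T,(460,118),0),atz(T,(470,115),.09))
print(Rn.from_rotvec(arm.observe()["tcp_rot"]).as_matrix())
for y in(0,180): plan([.683,-.289,.16],down(y))
E
```

```text
[[ 0.6902 -0.2694]
 [ 0.6904 -0.3124]
 [ 0.6796 -0.2689]
 [ 0.6797 -0.3118]] [ 0.685  -0.2906]
[[ 0.677  -0.2264]
 [ 0.6792 -0.3559]
 [ 0.5782 -0.2252]
 [ 0.5783 -0.3556]]
mug [ 0.7964 -0.3146  0.    ] [ 0.7629 -0.3017  0.09  ]
[[ 0.9733  0.2296 -0.    ]
 [ 0.2296 -0.9733  0.0001]
 [ 0.     -0.0001 -1.    ]]
t=3.6 pos [ 0.155  -0.6569  0.2533] F [-0.2  0.5 -0. ] w 0.0854 g 0.0
 shift/30mm [19.95 -7.89  3.11] | turn/4deg [ -0.    -0.   -19.18] | shift if after turn [12.26 17.6   3.11]
t=3.6 pos [ 0.155  -0.6569  0.2533] F [-0.2  0.5 -0. ] w 0.0854 g 0.0
 shift/30mm [19.95 -7.89  3.11] | turn/4deg [-0.    0.   25.82] | shift if after turn [-12.26 -17.6    3.11]
```

```bash
python3 -m inch '[[-0.2,1,-0.4,0,0,0,0],[-0.2,1,-0.4,0,0,0,0],[-0.2,1,-0.4,0,0,0,0],[-0.2,1,-0.4,0,0,0,0],[-0.2,1,-0.4,0,0,0,0],[-0.2,1,-0.4,0,0,0,0],[-0.2,1,-0.4,0,0,0,0],[-0.2,1,-0.4,0,0,0,0],[-0.2,1,-0.4,0,0,0,0],[-0.2,1,-0.4,0,0,0,0]]' 100
python3 -m inch '[[-0.2,1,-0.4,0,0,0,0],[-0.2,1,-0.4,0,0,0,0],[-0.2,1,-0.4,0,0,0,0],[-0.2,1,-0.4,0,0,0,0],[-0.2,1,-0.4,0,0,0,0],[-0.2,1,-0.4,0,0,0,0],[-0.2,1,-0.4,0,0,0,0],[-0.2,1,-0.4,0,0,0,0],[-0.2,1,-0.4,0,0,0,0],[-0.2,1,-0.4,0,0,0,0]]'
python3 -m inch '[[-0.2,0,0,0.1,0,0,-0.96],[-0.2,0,0,0.1,0,0,-0.96],[-0.2,0,0,0.1,0,0,-0.96],[-0.2,0,0,0.1,0,0,-0.96],[-0.2,0,0,0.1,0,0,-0.96],[-0.2,0,0,0.1,0,0,-0.96],[-0.2,0,0,0.1,0,0,-0.96],[-0.2,0,0,0.1,0,0,-0.96],[-0.2,0,0,0.1,0,0,-0.96],[-0.2,0,0,0.1,0,0,-0.96]]'
python3 -m inch '[[-0.2,0,0,0.1,0,0,-0.96],[-0.2,0,0,0.1,0,0,-0.96],[-0.2,0,0,0.1,0,0,-0.96],[-0.2,0,0,0.1,0,0,-0.96],[-0.2,0,0,0.1,0,0,-0.96],[-0.2,0,0,0.1,0,0,-0.96],[-0.2,0,0,0.1,0,0,-0.96],[-0.2,0,0,0.1,0,0,-0.96],[-0.2,0,0,0.1,0,0,-0.96],[-0.2,0,0,0.1,0,0,-0.96]]'
python3 - <<'E'
from h import *
T=arm.capture("top");S=arm.capture("scene");cv2.imwrite("pics/t1.png",T["image"])
for th,z in dict(tray_grip=.060,tray_spout=.006,bin=.002).items():
    for P in(S,T): print(th,[(atz(P,x["uv"],z)[:2].round(4).tolist(),round(x["conf"],2)) for x in arm.mark_of(th,P)[:1]])
plan([.684,-.290,.063],down(0.5))
E
```

```text
time_s: 4.65
tool_pos: [0.4204, -0.4704, 0.2535]
tcp_rot: [3.12, 0.363, 0.0]
contact_force: [0.5, -0.0, 0.7]
gripper_width: 0.0517
gripper_force: 0.0
time_s: 5.65
tool_pos: [0.6849, -0.2847, 0.2533]
tcp_rot: [3.121, 0.363, 0.0]
contact_force: [-0.3, -0.1, -0.4]
gripper_width: 0.0514
gripper_force: 0.0
time_s: 6.65
tool_pos: [0.6839, -0.2856, 0.2231]
tcp_rot: [-2.826, -1.373, 0.0]
contact_force: [0.0, 0.8, -0.1]
gripper_width: 0.0511
gripper_force: 0.0
time_s: 7.65
tool_pos: [0.6838, -0.2856, 0.1931]
tcp_rot: [-2.217, -2.226, 0.0]
contact_force: [-0.7, -0.2, -0.3]
gripper_width: 0.0513
gripper_force: 0.0
tray_grip [([0.6809, -0.2835], 0.85)]
tray_grip [([0.687, -0.2883], 0.84)]
tray_spout [([0.5689, -0.2942], 0.64)]
tray_spout [([0.5724, -0.2948], 0.64)]
bin [([0.648, 0.3607], 0.75)]
bin [([0.4472, -0.2966], 0.62)]
t=8.1 pos [ 0.684  -0.2855  0.1936] F [ 0.5  0.  -0.4] w 0.0515 g 0.0
 shift/30mm [-0.15 -0.    4.35] | turn/4deg [ 0.    0.   -0.12] | shift if after turn [-0.15 -0.    4.35]
```

```bash
python3 -m inch '[[-0.2,-0.15,0,0.6,0,0,0],[-0.2,0,0,0.6,0,0,0],[-0.2,0,0,0.6,0,0,0],[-0.2,0,0,0.6,0,0,0],[-0.2,0,0,0.6,0,0,0],[-0.2,0,0,0.5,0,0,0],[-0.2,0,0,0.4,0,0,0],[-0.2,0,0,0.25,0,0,0],[-0.2,0,0,0.2,0,0,0],[-0.2,0,0,0,0,0,0]]' 100
python3 -m inch '[[1,0,0,0,0,0,0],[1,0,0,0,0,0,0],[1,0,0,0,0,0,0],[1,0,0,0,0,0,0],[1,0,0,0,0,0,0],[1,0,0,0,0,0,0],[1,0,0,0,0,0,0],[1,0,0,0,0,0,0],[1,0,0,0,0,0,0],[1,0,0,0,0,0,0]]' 100
python3 -m inch '[[1,0,0,-0.2,0,0,0],[1,0,0,-0.4,0,0,0],[1,0,0,-0.5,0,0,0],[1,0,0,-0.5,0,0,0],[1,0,0,-0.5,0,0,0],[1,0,0,-0.5,0,0,0],[1,0,0,-0.5,0,0,0],[1,0,0,-0.5,0,0,0],[1,0,0,-0.4,0,0,0],[1,0,0,-0.2,0,0,0]]'
python3 - <<'E'
from h import *
T=arm.capture("top");S=arm.capture("scene");cv2.imwrite("pics/s2.png",S["image"])
for P in(S,T): print([(atz(P,x["uv"],.002)[:2].round(4).tolist(),round(x["conf"],2)) for x in arm.mark_of("bin",P)[:1]])
E
```

```text
time_s: 9.05
tool_pos: [0.6837, -0.2899, 0.0623]
tcp_rot: [-2.22, -2.223, 0.0]
contact_force: [-0.3, -0.4, -0.2]
gripper_width: 0.0511
gripper_force: 0.0
time_s: 10.05
tool_pos: [0.6845, -0.2902, 0.0638]
tcp_rot: [2.219, 2.222, 0.001]
contact_force: [-0.0, -0.6, 6.5]
gripper_width: 0.0111
gripper_force: 98.4
time_s: 11.05
tool_pos: [0.6843, -0.2902, 0.1905]
tcp_rot: [2.219, 2.222, 0.001]
contact_force: [-0.5, 1.0, -3.3]
gripper_width: 0.0107
gripper_force: 97.5
[([0.4435, -0.2991], 0.83)]
[([0.4436, -0.2956], 0.64)]
```

View pics/s2.png

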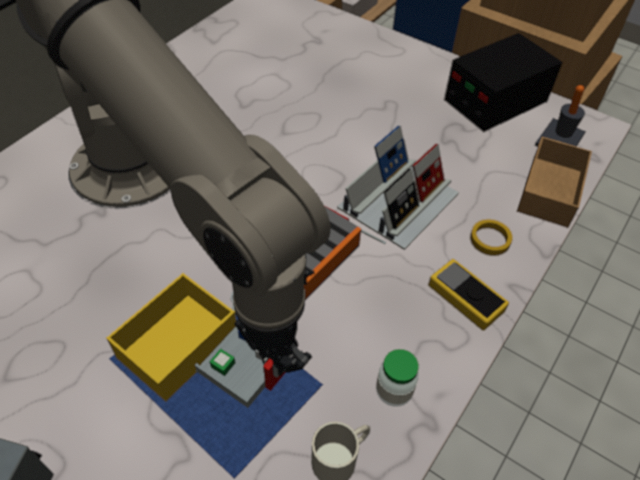

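The tray is lifted and held firmly, with parts aboard (green at (222,362)). Next I'll carry it over the bin and tip slowly.

```bash
python3 -m inch '[[1,0,-0.2,-0.2,0,0,0],[1,0,-0.4,-0.2,0,0,0],[1,-0.1,-0.6,-0.25,0,0,0],[1,-0.1,-0.8,0,0,0,0],[1,0,-0.8,0,0,0,0],[1,0,-0.8,0,0,0,0],[1,0,-0.7,0,0,0,0],[1,0,-0.5,0,0,0,0],[1,0,-0.3,0,0,0,0],[1,0,-0.1,0,0,0,0]]'
python3 -m inch '[[1,0,0,0,-0.3,0,0],[1,0,0,0,-0.5,0,0],[1,0,0,0,-0.6,0,0],[1,0,0,0,-0.6,0,0],[1,0,0,0,-0.6,0,0],[1,0,0,0,-0.6,0,0],[1,0,0,0,-0.6,0,0],[1,0,0,0,-0.6,0,0],[1,0,0,0,-0.6,0,0],[1,0,0,0,-0.5,0,0]]'
python3 -m inch '[[1,0,0,0,-0.5,0,0],[1,0,0,0,-0.5,0,0],[1,0,0,0,-0.6,0,0],[1,0,0,0,-0.6,0,0],[1,0,0,0,-0.6,0,0],[1,0,0,0,-0.6,0,0],[1,0,0,0,-0.6,0,0],[1,0,0,0,-0.6,0,0],[1,0,0,0,-0.6,0,0],[1,0,0,0,-0.3,0,0]]'
python3 -m inch '[[1,0,0,0,0,0,0],[1,0,0,0,0,0,0],[1,0,0,0,0,0,0],[1,0,0,0,0,0,0],[1,0,0,0,0,0,0],[1,0,0,0,0,0,0],[1,0,0,0,0,0,0],[1,0,0,0,0,0,0],[1,0,0,0,0,0,0],[1,0,0,0,0,0,0]]'
python3 - <<'E'
from h import *
S=arm.capture("scene");cv2.imwrite("pics/s3.png",S["image"][230:470,80:400].repeat(2,0).repeat(2,1))
E
```

```text
time_s: 12.25
tool_pos: [0.5268, -0.2966, 0.2088]
tcp_rot: [2.221, 2.222, -0.001]
contact_force: [0.0, 0.3, -3.2]
gripper_width: 0.0108
gripper_force: 97.7
time_s: 13.25
tool_pos: [0.5283, -0.2962, 0.2085]
tcp_rot: [2.008, 2.011, 0.393]
contact_force: [0.2, -0.1, -2.9]
gripper_width: 0.0106
gripper_force: 97.7
time_s: 14.25
tool_pos: [0.5277, -0.2953, 0.208]
tcp_rot: [1.787, 1.791, 0.703]
contact_force: [0.1, 0.7, -2.0]
gripper_width: 0.0113
gripper_force: 97.9
time_s: 15.25
tool_pos: [0.5278, -0.2946, 0.208]
tcp_rot: [1.787, 1.793, 0.702]
contact_force: [-1.0, 0.0, -1.4]
gripper_width: 0.0107
gripper_force: 97.9
```

View pics/s3.png

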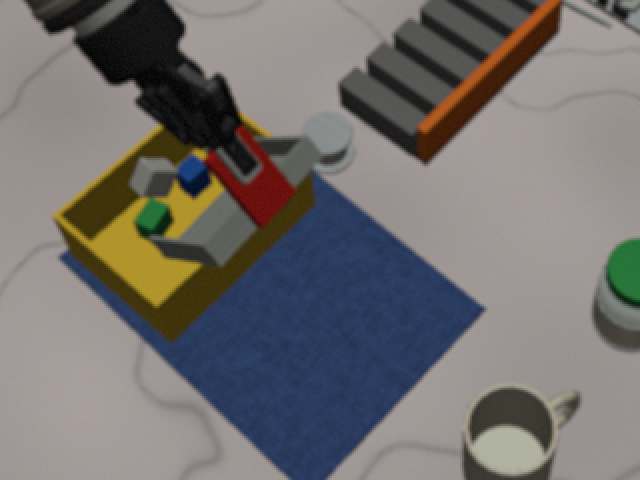

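All three parts are in the bin: aluminium (152,177), blue (193,175) and green (153,217), crop pixels. Now I'll level the tray and lay it back.

```bash
python3 -m inch '[[1,0,0,-0.3,0.6,0,0],[1,0,0,-0.3,1,0,0],[1,0,0,0,1,0,0],[1,0,0,0,1,0,0],[1,0,0,0,1,0,0],[1,0,0,0,1,0,0],[1,0,0,0,1,0,0],[1,0,0,0,1,0,0],[1,0,0,0,1,0,0],[1,0,0,0,1,0,0]]'
python3 - <<'E'
from h import *
plan([.684,-.291,.095],down(0.3))
E
```

```text
time_s: 16.3
tool_pos: [0.5184, -0.2938, 0.2185]
tcp_rot: [2.165, 2.181, 0.115]
contact_force: [-0.2, -0.1, -3.5]
gripper_width: 0.0109
gripper_force: 97.8
t=16.3 pos [ 0.5184 -0.2938  0.2185] F [-0.2 -0.1 -3.5] w 0.0109 g 97.8
 shift/30mm [0.03 5.08 4.65] | turn/4deg [ 1.43 -0.08  0.04] | shift if after turn [0.06 5.52 4.12]
```

```bash
python3 -m inch '[[1,0,0.2,0,0.7,0,0],[1,0,0.5,0,0.7,0,0],[1,0,0.8,0,0,0,0],[1,0,0.8,0,0,0,0],[1,0,0.8,0,0,0,0],[1,0,0.8,0,0,0,0],[1,0,0.8,0,0,0,0],[1,0,0.5,0.3,0,0,0],[1,0,0.25,0.6,0,0,0],[1,0,0.05,0.6,0,0,0]]'
python3 -m inch '[[1,0,0,0.6,0,0,0],[1,0,0,0.6,0,0,0],[1,0,0,0.5,0,0,0],[1,0,0,0.4,0,0,0],[1,0,0,0.3,0,0,0],[1,0,0,0.2,0,0,0],[1,0,0,0.1,0,0,0],[1,0,0,0,0,0,0],[1,0,0,0,0,0,0],[1,0,0,0,0,0,0]]'
python3 - <<'E'
from h import *
plan([.684,-.291,.0635],down(0.3))
E
```

```text
time_s: 17.3
tool_pos: [0.6833, -0.2919, 0.173]
tcp_rot: [-2.211, -2.229, -0.011]
contact_force: [-1.1, -0.0, -2.6]
gripper_width: 0.0108
gripper_force: 97.8
time_s: 18.3
tool_pos: [0.6841, -0.2919, 0.095]
tcp_rot: [-2.213, -2.23, -0.012]
contact_force: [0.1, -1.3, -1.8]
gripper_width: 0.0106
gripper_force: 97.8
t=18.3 pos [ 0.6841 -0.2919  0.095 ] F [ 0.1 -1.3 -1.8] w 0.0106 g 97.8
 shift/30mm [ 0.02 -0.01  1.05] | turn/4deg [ 0.08 -0.08  0.04] | shift if after turn [ 0.03 -0.    1.05]
```

```bash
python3 -m inch '[[1,0,0,0.2,0.08,-0.08,0],[1,0,0,0.2,0,0,0],[1,0,0,0.2,0,0,0],[1,0,0,0.15,0,0,0],[1,0,0,0.1,0,0,0],[1,0,0,0.1,0,0,0],[1,0,0,0.05,0,0,0],[1,0,0,0.04,0,0,0],[1,0,0,0,0,0,0],[1,0,0,0,0,0,0]]'
python3 -m inch '[[0.3,0,0,0,0,0,0],[0,0,0,0,0,0,0],[-0.1,0,0,0,0,0,0],[-0.2,0,0,0,0,0,0],[-0.2,0,0,0,0,0,0],[-0.2,0,0,-0.2,0,0,0],[-0.2,0,0,-0.5,0,0,0],[-0.2,0,0,-0.8,0,0,0],[-0.2,0,0,-1,0,0,0],[-0.2,0,0,-1,0,0,0]]'
python3 - <<'E'
from h import *
f=3.9
a=np.radians(-4);zt=np.array([np.sin(np.radians(22)),0,-np.cos(np.radians(22))])
zt=Rn.from_euler("z",-4,degrees=True).apply(zt)
g=np.array([.6039,.232,.1175])+zt*.012   # TCP: grasp point 15 mm below top
print("TCP grasp black",g)
plan(g-zt*.1,down(-4,22))
plan(g-zt*.1,down(-4))
E
```

```text
time_s: 19.3
tool_pos: [0.684, -0.2918, 0.0639]
tcp_rot: [-2.212, -2.23, 0.0]
contact_force: [-2.6, 1.5, 6.6]
gripper_width: 0.0107
gripper_force: 99.0
time_s: 20.3
tool_pos: [0.684, -0.2917, 0.1707]
tcp_rot: [-2.212, -2.23, -0.0]
contact_force: [0.5, -0.1, 0.6]
gripper_width: 0.0514
gripper_force: 0.0
TCP grasp black [0.60838433 0.23168643 0.10637379]
t=20.3 pos [ 0.684  -0.2917  0.1707] F [ 0.5 -0.1  0.6] w 0.0514 g 0.0
 shift/30mm [17.56 -3.63 -0.94] | turn/4deg [-5.5  -0.22  1.1 ] | shift if after turn [17.23 -4.26 -2.74]
t=20.3 pos [ 0.684  -0.2917  0.1707] F [ 0.5 -0.1  0.6] w 0.0514 g 0.0
 shift/30mm [17.56 -3.63 -0.94] | turn/4deg [-0.   -0.    1.11] | shift if after turn [17.23 -4.98 -0.95]
```

```bash
python3 -m inch '[[-0.2,0.4,-0.1,-0.4,0,0,0],[-0.2,0.8,-0.2,-0.5,0,0,0],[-0.2,1,-0.2,-0.2,0,0,0],[-0.2,1,-0.2,0,0,0,0],[-0.2,1,-0.2,0,0,0,0],[-0.2,1,-0.2,0,0,0,0],[-0.2,1,-0.2,0,0,0,0],[-0.2,1,-0.2,0,0,0,0],[-0.2,1,-0.2,0,0,0,0],[-0.2,1,-0.2,0,0,0,0]]'
python3 - <<'E'
from h import *
np.set_printoptions(precision=4,suppress=True,linewidth=200)
T=arm.capture("top");g=cv2.cvtColor(cv2.imread("pics/t0.png"),cv2.COLOR_BGR2GRAY)
cv2.imwrite("pics/t2.png",T["image"])
for th,z in dict(tray_grip=.060,tray=.002).items(): print(th,[(atz(T,x["uv"],z)[:2].round(4).tolist(),round(x["conf"],2)) for x in arm.mark_of(th,T)[:1]])
c=np.array([.525,.009]);best=[]
v=np.arange(-.13,.13,.001)
for yaw in np.radians(np.arange(-6,0,.5)):
  ex=np.array([np.cos(yaw),np.sin(yaw)]);ey=np.array([-ex[1],ex[0]])
  pr=np.zeros(len(v))
  for u in np.arange(-.04,.03,.005):
    uv=np.array([proj(T,np.r_[c+u*ex+y*ey,.052]) for y in v],np.float32)
    pr+=cv2.remap(g,uv[:,0].copy(),uv[:,1].copy(),cv2.INTER_LINEAR).astype(float).ravel()
  best.append((np.abs(np.diff(pr)).sum(),np.degrees(yaw),pr/14))
b=max(best,key=lambda t:t[0]);print([(round(x[0]),x[1]) for x in best])
print(b[1]);print([(int(round(y*1000)),int(p)) for y,p in zip(v,b[2])][::2])
E
```

```text
time_s: 21.3
tool_pos: [0.6241, -0.0146, 0.2022]
tcp_rot: [-2.212, -2.23, 0.0]
contact_force: [0.7, 0.2, -0.2]
gripper_width: 0.0511
gripper_force: 0.0
tray_grip [([0.6747, -0.2898], 0.96)]
tray []
[(8758, np.float64(-6.000000000000001)), (8697, np.float64(-5.5)), (8743, np.float64(-5.0)), (8793, np.float64(-4.5)), (8696, np.float64(-4.0)), (8598, np.float64(-3.5)), (8499, np.float64(-3.0000000000000004)), (8468, np.float64(-2.5)), (8460, np.float64(-2.0)), (8440, np.float64(-1.5000000000000002)), (8465, np.float64(-1.0)), (8540, np.float64(-0.5))]
-4.5
[(-130, 146), (-128, 146), (-126, 146), (-124, 147), (-122, 147), (-120, 132), (-118, 95), (-116, 96), (-114, 96), (-112, 97), (-110, 97), (-108, 97), (-106, 97), (-104, 98), (-102, 98), (-100, 98), (-98, 98), (-96, 98), (-94, 98), (-92, 80), (-90, 53), (-88, 49), (-86, 49), (-84, 49), (-82, 49), (-80, 49), (-78, 50), (-76, 79), (-74, 97), (-72, 97), (-70, 97), (-68, 97), (-66, 97), (-64, 98), (-62, 98), (-60, 98), (-58, 98), (-56, 98), (-54, 98), (-52, 98), (-50, 78), (-48, 51), (-46, 49), (-44, 49), (-42, 49), (-40, 49), (-38, 49), 
[... 157 characters left out ...]
, 78), (-6, 50), (-4, 48), (-2, 49), (0, 49), (2, 49), (4, 48), (6, 48), (8, 79), (10, 97), (12, 98), (14, 98), (16, 98), (18, 98), (20, 98), (22, 97), (24, 98), (26, 98), (28, 98), (30, 97), (32, 97), (34, 77), (36, 50), (38, 49), (40, 49), (42, 49), (44, 48), (46, 46), (48, 48), (50, 80), (52, 97), (54, 97), (56, 98), (58, 98), (60, 98), (62, 98), (64, 97), (66, 97), (68, 97), (70, 97), (72, 97), (74, 97), (76, 77), (78, 51), (80, 49), (82, 49), (84, 49), (86, 47), (88, 46), (90, 49), (92, 80), (94, 98), (96, 98), (98, 97), (100, 98), (102, 97), (104, 97), (106, 97), (108, 97), (110, 97), (112, 97), (114, 97), (116, 96), (118, 84), (120, 96), (122, 104), (124, 107), (126, 109), (128, 102)]
```

Run:
```python
from h import *
g=cv2.cvtColor(cv2.imread("pics/t0.png"),cv2.COLOR_BGR2GRAY);T=arm.capture("top")
c=np.array([.525,.009]);yaw=np.radians(-4);ex=np.array([np.cos(yaw),np.sin(yaw)]);ey=np.array([-ex[1],ex[0]])
us=np.arange(-.045,.036,.004)
for k in(-84,-42,0,42,84):
  v=k/1000+np.arange(-.018,.018,.0005);cs=[]
  for u in us:
    uv=np.array([proj(T,np.r_[c+u*ex+y*ey,.052]) for y in v],np.float32)
    p=cv2.remap(g,uv[:,0].copy(),uv[:,1].copy(),1).astype(float).ravel();w=np.clip(90-p,0,None);cs.append((w*v).sum()/w.sum())
  f=np.polyfit(us,cs,1);print(k,"slope deg",np.degrees(f[0]),"at0 mm",f[1]*1000)
zt=Rn.from_euler("z",-4,degrees=True).apply([np.sin(np.radians(22)),0,-np.cos(np.radians(22))])
gp=np.array([.6045,.232,.1175])+zt*.012
plan(gp-zt*.1,down(-4,22))
# board 4 mm? corners profile along stand-x ahead; tray check crop
cv2.imwrite("pics/tr2.png",cv2.resize(cv2.imread("pics/t2.png")[140:350,380:560],None,fx=2.5,fy=2.5))
```

```text
-84 slope deg 0.48941668433766655 at0 mm -83.81885382817043
-42 slope deg 0.505398568387623 at0 mm -41.86789191571956
0 slope deg 0.49618887451213667 at0 mm 0.10446422852383147
42 slope deg 0.4511932232188922 at0 mm 42.12019387221712
84 slope deg 0.41257105077468176 at0 mm 84.06988696800715
t=21.5 pos [ 0.6246 -0.0154  0.2021] F [ 0.9 -0.7  1.1] w 0.0511 g 0.0
 shift/30mm [ 8.34 -1.68  0.1 ] | turn/4deg [-5.5  -0.22  1.12] | shift if after turn [ 8.18 -2.21 -0.78]
```

View pics/tr2.png

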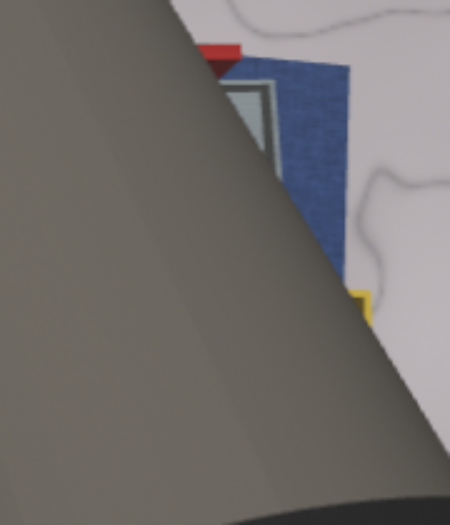

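The crop shows the tray lying on the mat, partly hidden by the arm: grip at (220,55), wall at (250,85). The bin corner is at (370,295). Going to the black board now.

```bash
python3 -m inch '[[-0.4,0.5,-0.1,0,0,0,0],[-0.4,0.9,-0.2,0,0,0,0],[-0.4,1,-0.2,0,0,0,0],[-0.4,1,-0.2,0,0,0,0],[-0.4,1,-0.2,0,0,0,0],[-0.4,1,-0.2,0,0,0,0],[-0.4,1,-0.2,0,0,0,0],[-0.4,1,-0.2,0,0,0,0],[-0.4,0.7,-0.1,0,0,0,0],[-0.4,0.25,0,0,0,0,0]]'
python3 -m inch '[[-0.4,0,0,0,-0.7,-0.02,0.14],[-0.4,0,0,0,-0.7,-0.03,0.14],[-0.4,0,0,0,-0.7,-0.03,0.14],[-0.4,0,0,0,-0.7,-0.03,0.14],[-0.4,0,0,0,-0.7,-0.03,0.14],[-0.4,0,0,0,-0.7,-0.03,0.14],[-0.4,0,0,0,-0.7,-0.03,0.14],[-0.4,0,0,0,-0.6,-0.02,0.14],[-0.4,0,0,0,0,0,0],[-0.4,0,0,0,0,0,0]]'
python3 - <<'E'
from h import *
zt=Rn.from_euler("z",-4,degrees=True).apply([np.sin(np.radians(22)),0,-np.cos(np.radians(22))])
gp=np.array([.6045,.232,.1175])+zt*.012
plan(gp,down(-4,22))
E
```

```text
time_s: 22.5
tool_pos: [0.574, 0.2362, 0.2017]
tcp_rot: [-2.209, -2.231, -0.0]
contact_force: [1.0, -0.2, 0.4]
gripper_width: 0.0598
gripper_force: 0.0
time_s: 23.5
tool_pos: [0.575, 0.2333, 0.2018]
tcp_rot: [2.077, 1.934, 0.374]
contact_force: [0.1, 0.5, -0.2]
gripper_width: 0.0601
gripper_force: 0.0
t=23.5 pos [0.575  0.2333 0.2018] F [ 0.1  0.5 -0.2] w 0.0601 g 0.0
 shift/30mm [ 0.03 -0.14  3.37] | turn/4deg [-0.02  0.01 -0.02] | shift if after turn [ 0.02 -0.14  3.37]
```

```bash
python3 -m inch '[[-0.4,0.03,-0.14,0.5,0,0,0],[-0.4,0,0,0.5,0,0,0],[-0.4,0,0,0.5,0,0,0],[-0.4,0,0,0.5,0,0,0],[-0.4,0,0,0.5,0,0,0],[-0.4,0,0,0.4,0,0,0],[-0.4,0,0,0.3,0,0,0],[-0.4,0,0,0.17,0,0,0],[-0.4,0,0,0,0,0,0],[-0.4,0,0,0,0,0,0]]'
python3 - <<'E'
from h import *
S=arm.capture("scene");T=arm.capture("top")
A=cv2.resize(S["image"][110:260,325:485],(480,450));B=cv2.resize(T["image"][130:280,65:170],(315,450))
cv2.imwrite("pics/g1.png",np.hstack([A,B]))
E
```

```text
time_s: 24.5
tool_pos: [0.6087, 0.2326, 0.1066]
tcp_rot: [2.077, 1.934, 0.376]
contact_force: [-0.3, 0.6, 0.3]
gripper_width: 0.0599
gripper_force: 0.0
```

View pics/g1.png

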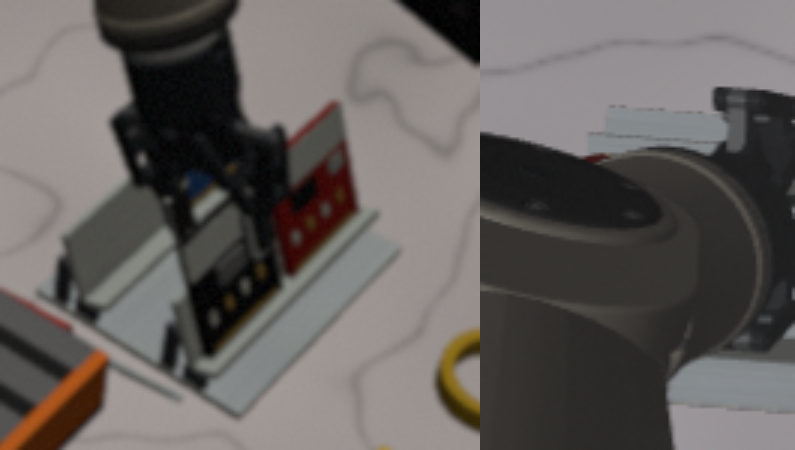

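The black board (230,270) sits between the two open fingers, so I'll close and draw it out along its own plane.

```bash
python3 -m inch '[[0.3,0,0,0,0,0,0],[0.6,0,0,0,0,0,0],[1,0,0,0,0,0,0],[1,0,0,0,0,0,0],[1,0,0,0,0,0,0],[1,0,0,0,0,0,0],[1,0,0,0,0,0,0],[1,0,0,0,0,0,0],[1,0,0,0,0,0,0],[1,0,0,0,0,0,0]]' 70
python3 -m inch '[[1,0,0,-0.1,0,0,0],[1,0,0,-0.3,0,0,0],[1,0,0,-0.5,0,0,0],[1,0,0,-0.6,0,0,0],[1,0,0,-0.7,0,0,0],[1,0,0,-0.7,0,0,0],[1,0,0,-0.7,0,0,0],[1,0,0,-0.7,0,0,0],[1,0,0,-0.6,0,0,0],[1,0,0,-0.5,0,0,0]]'
python3 - <<'E'
from h import *
plan([.515,.09,.235],down(-3.5-90))
plan([.515,.09,.235],down(-3.5+90))
E
```

```text
time_s: 25.6
tool_pos: [0.6107, 0.2327, 0.1084]
tcp_rot: [2.076, 1.931, 0.381]
contact_force: [3.4, -2.5, 13.8]
gripper_width: 0.0069
gripper_force: 91.7
time_s: 26.6
tool_pos: [0.5478, 0.2366, 0.2574]
tcp_rot: [2.077, 1.934, 0.376]
contact_force: [0.6, 0.5, -1.7]
gripper_width: 0.007
gripper_force: 91.6
t=26.6 pos [0.5478 0.2366 0.2574] F [ 0.6  0.5 -1.7] w 0.0070 g 91.6
 shift/30mm [-4.95 -0.97  0.41] | turn/4deg [ 4.32 -4.29 22.05] | shift if after turn [-0.79  4.95  0.75]
t=26.6 pos [0.5478 0.2366 0.2574] F [ 0.6  0.5 -1.7] w 0.0070 g 91.6
 shift/30mm [-4.95 -0.97  0.41] | turn/4deg [  4.3    4.33 -22.34] | shift if after turn [ 0.79 -4.95  0.75]
```

```bash
python3 -m inch '[[1,0,0,0,0.55,0,0],[1,0,0,0,0.55,0,0],[1,0,0,0,0.55,0,0],[1,0,0,0,0.55,0,0],[1,0,0,0,0.55,0,0],[1,0,0,0,0.55,0,0],[1,0,0,0,0.55,0,0],[1,0,0,0,0.55,0,0],[1,0,0,0,0.55,0,0],[1,0,0,0,0.55,0,0]]'
python3 - <<'E'
from h import *
print(arm.observe()["q"].round(2))
plan([.515,.093,.20],down(-93.5))
E
```

```text
time_s: 27.6
tool_pos: [0.5481, 0.2365, 0.2564]
tcp_rot: [-2.297, -2.139, 0.003]
contact_force: [0.2, 0.1, -2.2]
gripper_width: 0.007
gripper_force: 92.0
[-0.26  0.32 -0.32  1.76  0.11  1.08 -0.68]
t=27.6 pos [0.5481 0.2365 0.2564] F [ 0.2  0.1 -2.2] w 0.0070 g 92.0
 shift/30mm [-4.85 -0.76  1.88] | turn/4deg [-0.04  0.03 22.35] | shift if after turn [-0.81  4.84  1.88]
```

```bash
python3 -m inch '[[1,0,0,0,0,0,0.5],[1,0,0,0,0,0,1],[1,0,0,0,0,0,1],[1,0,0,0,0,0,1],[1,0,0,0,0,0,1],[1,0,0,0,0,0,1],[1,0,0,0,0,0,1],[1,0,0,0,0,0,1],[1,0,0,0,0,0,1],[1,0,0,0,0,0,1]]'
python3 -m inch '[[1,0,0,0,0,0,1],[1,0,0,0,0,0,1],[1,0,0,0,0,0,1],[1,0,0,0,0,0,1],[1,0,0,0,0,0,1],[1,0,0,0,0,0,1],[1,0,0,0,0,0,1],[1,0,0,0,0,0,1],[1,0,0,0,0,0,1],[1,0,0,0,0,0,1]]'
python3 -m inch '[[1,0,0,0,0,0,1],[1,0,0,0,0,0,1],[1,0,0,0,0,0,0.8],[1,0,0.7,0,0,0,0],[1,-0.2,0.8,0,0,0,0],[1,-0.2,0.8,0,0,0,0],[1,-0.2,0.8,0.1,0,0,0],[1,-0.2,0.8,0.2,0,0,0],[1,0,0.6,0.3,0,0,0],[1,0,0.3,0.3,0,0,0]]'
python3 - <<'E'
from h import *
plan([.523,.0933,.165],down(-93.5))
E
```

```text
time_s: 28.6
tool_pos: [0.5481, 0.2365, 0.2563]
tcp_rot: [-2.872, -1.271, 0.002]
contact_force: [0.6, -0.3, -1.5]
gripper_width: 0.0066
gripper_force: 91.7
time_s: 29.6
tool_pos: [0.5481, 0.2365, 0.2563]
tcp_rot: [-3.134, -0.212, 0.002]
contact_force: [0.7, -0.0, -1.6]
gripper_width: 0.0071
gripper_force: 91.7
time_s: 30.6
tool_pos: [0.5158, 0.0926, 0.2292]
tcp_rot: [-3.14, 0.092, 0.001]
contact_force: [0.6, 0.5, -2.2]
gripper_width: 0.0067
gripper_force: 91.9
t=30.6 pos [0.5158 0.0926 0.2292] F [ 0.6  0.5 -2.2] w 0.0067 g 91.9
 shift/30mm [ 0.24 -0.04  2.14] | turn/4deg [-0.    0.01  0.03] | shift if after turn [ 0.24 -0.04  2.14]
```

```bash
python3 -m inch '[[1,0.12,0,0.3,0,0,0],[1,0.12,-0.04,0.4,0,0,0],[1,0,0,0.4,0,0,0],[1,0,0,0.4,0,0,0],[1,0,0,0.3,0,0,0],[1,0,0,0.2,0,0,0],[1,0,0,0.1,0,0,0],[1,0,0,0,0,0,0],[1,0,0,0,0,0,0],[1,0,0,0,0,0,0]]'
python3 - <<'E'
from h import *
plan([.523,.0933,.101],down(-93.5))
S=arm.capture("scene");T=arm.capture("top")
A=cv2.resize(S["image"][130:310,230:390],(480,540));B=cv2.resize(T["image"][180:300,200:380],(360,240))
B=np.vstack([B,np.zeros((300,360,3),np.uint8)])[:, :300];cv2.imwrite("pics/i1.png",np.hstack([A,B]))
E
```

```text
time_s: 31.6
tool_pos: [0.5235, 0.0951, 0.1669]
tcp_rot: [-3.14, 0.09, -0.0]
contact_force: [-0.1, -0.1, -2.1]
gripper_width: 0.0066
gripper_force: 91.9
t=31.6 pos [0.5235 0.0951 0.1669] F [-0.1 -0.1 -2.1] w 0.0066 g 91.9
 shift/30mm [-0.01  0.06  2.2 ] | turn/4deg [-0.01 -0.    0.05] | shift if after turn [-0.01  0.06  2.2 ]
```

View pics/i1.png

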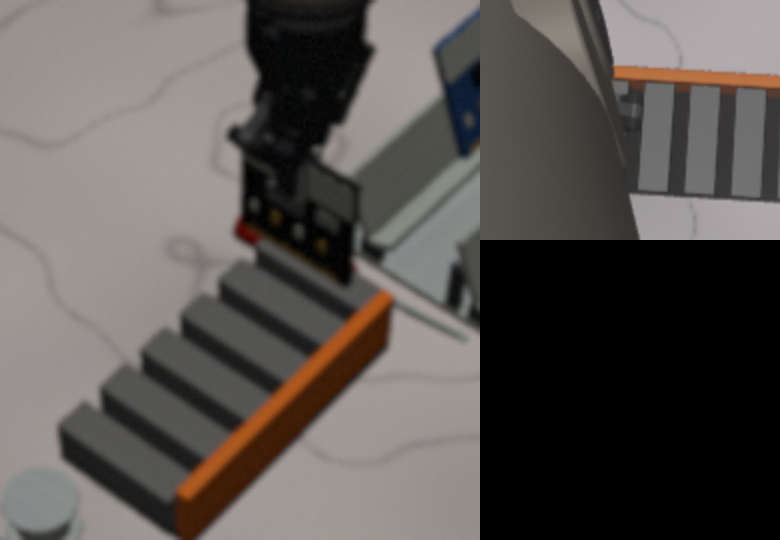

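The board hangs upright above the +84 slot, contacts down, at (300,240). Lowering now while watching the force.

```bash
python3 -m inch '[[1,0,0.06,0.2,0,0,0.05],[1,0,0,0.2,0,0,0],[1,0,0,0.2,0,0,0],[1,0,0,0.2,0,0,0],[1,0,0,0.2,0,0,0],[1,0,0,0.2,0,0,0],[1,0,0,0.15,0,0,0],[1,0,0,0.1,0,0,0],[1,0,0,0,0,0,0],[1,0,0,0,0,0,0]]'
python3 -m inch '[[1,0,0,0.1,0,0,0],[1,0,0,0.1,0,0,0],[1,0,0,0.08,0,0,0],[1,0,0,0.08,0,0,0],[1,0,0,0.06,0,0,0],[1,0,0,0.06,0,0,0],[1,0,0,0.04,0,0,0],[1,0,0,0.04,0,0,0],[1,0,0,0,0,0,0],[1,0,0,0,0,0,0]]'
```

```text
time_s: 32.7
tool_pos: [0.5232, 0.0933, 0.123]
tcp_rot: [-3.14, 0.095, 0.001]
contact_force: [0.4, -0.2, -1.4]
gripper_width: 0.0065
gripper_force: 91.9
time_s: 33.7
tool_pos: [0.5231, 0.0933, 0.1062]
tcp_rot: [-3.14, 0.096, 0.001]
contact_force: [-0.2, 0.6, -1.0]
gripper_width: 0.0071
gripper_force: 91.9
```

```bash
python3 -m inch '[[1,0,0,0.04,0,0,0],[1,0,0,0.04,0,0,0],[1,0,0,0.03,0,0,0],[1,0,0,0.03,0,0,0],[1,0,0,0.02,0,0,0],[1,0,0,0,0,0,0],[1,0,0,0,0,0,0],[1,0,0,0,0,0,0],[1,0,0,0,0,0,0],[1,0,0,0,0,0,0]]'
python3 -m inch '[[1,0,0,0.02,0,0,0],[1,0,0,0.02,0,0,0],[1,0,0,0.02,0,0,0],[1,0,0,0,0,0,0],[1,0,0,0,0,0,0],[1,0,0,0,0,0,0],[1,0,0,0,0,0,0],[1,0,0,0,0,0,0],[1,0,0,0,0,0,0],[1,0,0,0,0,0,0]]'
```

```text
time_s: 34.7
tool_pos: [0.5231, 0.0933, 0.1014]
tcp_rot: [-3.14, 0.096, 0.001]
contact_force: [-0.2, -0.7, -2.6]
gripper_width: 0.0068
gripper_force: 91.9
time_s: 35.7
tool_pos: [0.5231, 0.0934, 0.1003]
tcp_rot: [-3.139, 0.095, 0.001]
contact_force: [-7.0, -0.9, 16.8]
gripper_width: 0.0067
gripper_force: 95.0
```

```bash
python3 -m inch '[[1,0,0,-0.04,0,0,0],[1,0.03,0,0,0,0,0],[1,0.04,0,0,0,0,0],[1,0.04,0,0,0,0,0],[1,0.04,0,0,0,0,0],[1,0.03,0,0,0,0,0],[1,0.02,0,0,0,0,0],[1,0,0,0,0,0,0],[1,0,0,0,0,0,0],[1,0,0,0,0,0,0]]'
python3 -m inch '[[1,0.02,0,0,0,0,0],[1,0.02,0,0,0,0,0],[1,0.02,0,0,0,0,0],[1,0,0,0,0,0,0],[1,0,0,0,0,0,0],[1,0,0,0,0,0,0],[1,0,0,0,0,0,0],[1,0,0,0,0,0,0],[1,0,0,0,0,0,0],[1,0,0,0,0,0,0]]'
```

```text
time_s: 36.7
tool_pos: [0.5291, 0.093, 0.1007]
tcp_rot: [-3.14, 0.095, 0.001]
contact_force: [0.6, 0.2, -1.6]
gripper_width: 0.0066
gripper_force: 91.5
time_s: 37.7
tool_pos: [0.5309, 0.0928, 0.1007]
tcp_rot: [-3.14, 0.095, 0.001]
contact_force: [0.5, -1.1, -2.7]
gripper_width: 0.0071
gripper_force: 91.5
```

```bash
python3 -m inch '[[1,0.02,0,0,0,0,0],[1,0.02,0,0,0,0,0],[1,0.02,0,0,0,0,0],[1,0.02,0,0,0,0,0],[1,0,0,0,0,0,0],[1,0,0,0,0,0,0],[1,0,0,0,0,0,0],[1,0,0,0,0,0,0],[1,0,0,0,0,0,0],[1,0,0,0,0,0,0]]'
python3 -m inch '[[1,0.02,0,0,0,0,0],[1,0.02,0,0,0,0,0],[1,0.01,0,0,0,0,0],[1,0,0,0,0,0,0],[1,0,0,0,0,0,0],[1,0,0,0,0,0,0],[1,0,0,0,0,0,0],[1,0,0,0,0,0,0],[1,0,0,0,0,0,0],[1,0,0,0,0,0,0]]'
```

```text
time_s: 38.7
tool_pos: [0.5328, 0.0927, 0.1006]
tcp_rot: [-3.14, 0.095, 0.003]
contact_force: [-5.6, -0.1, 0.6]
gripper_width: 0.0068
gripper_force: 92.1
time_s: 39.7
tool_pos: [0.533, 0.0927, 0.1006]
tcp_rot: [-3.14, 0.095, 0.006]
contact_force: [-15.4, 0.8, 12.0]
gripper_width: 0.0065
gripper_force: 94.2
```

Force reads −15 N against the stop with the board seated. I'll release, lift and head for the red board.

```bash
python3 -m inch '[[0.8,0,0,0,0,0,0],[0.6,0,0,0,0,0,0],[0.5,0,0,0,0,0,0],[0.5,0,0,0,0,0,0],[0.5,0,0,0,0,0,0],[0.5,0,0,-0.2,0,0,0],[0.5,0,0,-0.5,0,0,0],[0.5,0,0,-0.8,0,0,0],[0.5,0,0,-1,0,0,0],[0.5,0,0,-1,0,0,0]]'
python3 - <<'E'
from h import *
S=arm.capture("scene");cv2.imwrite("pics/b1.png",S["image"])
zt=Rn.from_euler("z",-4,degrees=True).apply([np.sin(np.radians(22)),0,-np.cos(np.radians(22))])
gp=np.array([.613,.338,.1175])+zt*.012
plan(gp-zt*.1,down(-4))
E
```

```text
time_s: 40.7
tool_pos: [0.5346, 0.0925, 0.2072]
tcp_rot: [-3.14, 0.095, 0.001]
contact_force: [0.8, 0.2, 0.3]
gripper_width: 0.0208
gripper_force: 0.0
t=40.8 pos [0.5367 0.0929 0.212 ] F [2.5 0.2 5.4] w 0.0216 g 0.0
 shift/30mm [ 0.94 -8.32  0.45] | turn/4deg [ 2.000e-02 -8.000e-02 -2.237e+01] | shift if after turn [8.33 0.87 0.43]
```

```bash
python3 -m inch '[[0,0.1,-0.5,0,0,0,-0.7],[-0.3,0,-1,0,0,0,0],[-0.4,0.1,-1,0,0,0,0],[-0.4,0.1,-1,0,0,0,0],[-0.4,0,-1,0,0,0,0],[-0.4,0,-1,0,0,0,0],[-0.4,0,-1,0,0,0,0],[-0.4,0,-0.9,0,0,0,0],[-0.4,0,-0.7,0,0,0,-0.7],[-0.4,0,-0.2,0,0,0,-1]]'
python3 -m inch '[[-0.4,0,0,0,0,0,-1],[-0.4,0,0,0,0,0,-1],[-0.4,0,0,0,0,0,-1],[-0.4,0,0,0,0,0,-1],[-0.4,0,0,0,0,0,-1],[-0.4,0,0,0,0,0,-1],[-0.4,0,0,0,0,0,-1],[-0.4,0,0,0,0,0,-1],[-0.4,0,0,0,0,0,-1],[-0.4,0,0,0,0,0,-1]]'
python3 -m inch '[[-0.4,0,0,0,0,0,-1],[-0.4,0,0,0,0,0,-1],[-0.4,0,0,0,0,0,-1],[-0.4,0,0,0,0,0,-1],[-0.4,0,0,0,0,0,-1],[-0.4,0,0,0,0,0,-1],[-0.4,0,0,0,0,0,-1],[-0.4,0,0,0,0,0,-1],[-0.4,0,0,0,0,0,-1],[-0.4,0,0,0,0,0,-1]]'
python3 -m inch '[[-0.4,0,0,0,-0.7,0,0],[-0.4,0,0,0,-0.7,0,0],[-0.4,0,0,0,-0.7,0,0],[-0.4,0,0,0,-0.7,0,0],[-0.4,0,0,0,-0.7,0,0],[-0.4,0,0,0,-0.7,0,0],[-0.4,0,0,0,-0.7,0,0],[-0.4,0,0,0,-0.6,0,0],[-0.4,0,0,0,0,0,0],[-0.4,0,0,0,0,0,0]]'
python3 - <<'E'
from h import *
zt=Rn.from_euler("z",-4,degrees=True).apply([np.sin(np.radians(22)),0,-np.cos(np.radians(22))])
gp=np.array([.613,.338,.1175])+zt*.012
plan(gp,down(-4,22))
E
```

```text
time_s: 41.75
tool_pos: [0.5462, 0.3446, 0.205]
tcp_rot: [-3.135, -0.181, 0.003]
contact_force: [-0.8, 0.4, 0.4]
gripper_width: 0.0595
gripper_force: 0.0
time_s: 42.75
tool_pos: [0.5471, 0.3415, 0.2053]
tcp_rot: [-2.886, -1.239, 0.002]
contact_force: [0.9, -0.4, -0.3]
gripper_width: 0.06
gripper_force: 0.0
time_s: 43.75
tool_pos: [0.5471, 0.3415, 0.2053]
tcp_rot: [-2.288, -2.151, 0.001]
contact_force: [-0.4, -0.0, 0.3]
gripper_width: 0.0597
gripper_force: 0.0
time_s: 44.75
tool_pos: [0.547, 0.3416, 0.2057]
tcp_rot: [2.072, 1.94, 0.375]
contact_force: [1.0, -0.4, -0.0]
gripper_width: 0.0596
gripper_force: 0.0
t=44.8 pos [0.547  0.3416 0.2057] F [ 1.  -0.4 -0. ] w 0.0596 g 0.0
 shift/30mm [0.02 0.95 3.95] | turn/4deg [-0.03 -0.02  0.06] | shift if after turn [0.03 0.94 3.95]
```

View pics/b1.png

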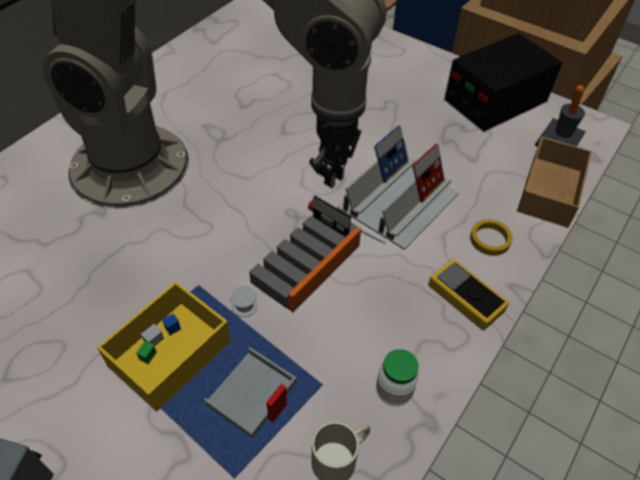

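The black board stands in the rack at (330,213). The bin has been nudged aside but stands with all three parts in it, and the tray lies flat at (250,390). Now gripping the red board.

```bash
python3 -m inch '[[-0.4,0.02,0.5,0,0,0,0],[-0.4,0,0.45,0.3,0,0,0.06],[-0.4,0,0,0.6,0,0,0],[-0.4,0,0,0.6,0,0,0],[-0.4,0,0,0.6,0,0,0],[-0.4,0,0,0.6,0,0,0],[-0.4,0,0,0.5,0,0,0],[-0.4,0,0,0.4,0,0,0],[-0.4,0,0,0.25,0,0,0],[-0.4,0,0,0.1,0,0,0]]'
python3 -m inch '[[0.3,0,0,0,0,0,0],[0.6,0,0,0,0,0,0],[1,0,0,0,0,0,0],[1,0,0,0,0,0,0],[1,0,0,0,0,0,0],[1,0,0,0,0,0,0],[1,0,0,0,0,0,0],[1,0,0,0,0,0,0],[1,0,0,0,0,0,0],[1,0,0,0,0,0,0]]' 70
python3 -m inch '[[1,0,0,-0.1,0,0,0],[1,0,0,-0.3,0,0,0],[1,0,0,-0.5,0,0,0],[1,0,0,-0.6,0,0,0],[1,0,0,-0.7,0,0,0],[1,0,0,-0.7,0,0,0],[1,0,0,-0.7,0,0,0],[1,0,0,-0.7,0,0,0],[1,0,0,-0.6,0,0,0],[1,0,0,-0.5,0,0,0]]'
python3 -m inch '[[1,0,0,0,0.55,0,0],[1,0,0,0,0.55,0,0],[1,0,0,0,0.55,0,0],[1,0,0,0,0.55,0,0],[1,0,0,0,0.55,0,0],[1,0,0,0,0.55,0,0],[1,0,0,0,0.55,0,0],[1,0,0,0,0.55,0,0],[1,0,0,0,0.55,0,0],[1,0,0,0,0.55,0,0]]'
python3 - <<'E'
from h import *
plan([.518,.0095,.22],down(-93.5))
E
```

```text
time_s: 45.75
tool_pos: [0.6179, 0.3371, 0.1058]
tcp_rot: [2.078, 1.934, 0.376]
contact_force: [-0.6, -0.0, 0.4]
gripper_width: 0.0598
gripper_force: 0.0
time_s: 46.75
tool_pos: [0.619, 0.3375, 0.1083]
tcp_rot: [2.077, 1.932, 0.381]
contact_force: [1.4, -1.4, 7.6]
gripper_width: 0.007
gripper_force: 73.8
time_s: 47.75
tool_pos: [0.5569, 0.3412, 0.2581]
tcp_rot: [2.078, 1.933, 0.378]
contact_force: [0.1, 1.0, -2.9]
gripper_width: 0.007
gripper_force: 75.3
time_s: 48.75
tool_pos: [0.5572, 0.341, 0.2569]
tcp_rot: [-2.297, -2.138, 0.001]
contact_force: [0.5, 0.6, -2.3]
gripper_width: 0.0073
gripper_force: 75.4
t=48.8 pos [0.5572 0.341  0.2569] F [ 0.5  0.6 -2.3] w 0.0073 g 75.4
 shift/30mm [-11.12  -0.51   1.21] | turn/4deg [-5.000e-02  1.000e-02  2.235e+01] | shift if after turn [-0.63 11.11  1.23]
```

```bash
python3 -m inch '[[1,0,0,0,0,0,0.5],[1,0,0,0,0,0,1],[1,0,0,0,0,0,1],[1,0,0,0,0,0,1],[1,0,0,0,0,0,1],[1,0,0,0,0,0,1],[1,0,0,0,0,0,1],[1,0,0,0,0,0,1],[1,0,0,0,0,0,1],[1,0,0,0,0,0,1]]'
python3 -m inch '[[1,0,0,0,0,0,1],[1,0,0,0,0,0,1],[1,0,0,0,0,0,1],[1,0,0,0,0,0,1],[1,0,0,0,0,0,1],[1,0,0,0,0,0,1],[1,0,0,0,0,0,1],[1,0,0,0,0,0,1],[1,0,0,0,0,0,1],[1,0,0,0,0,0,1]]'
python3 -m inch '[[1,0,0,0,0,0,1],[1,0,0,0,0,0,1],[1,0,0.4,0,0,0,0.85],[1,-0.1,0.8,0,0,0,0],[1,-0.1,1,0,0,0,0],[1,-0.1,1,0,0,0,0],[1,-0.1,1,0,0,0,0],[1,-0.1,1,0,0,0,0],[1,-0.1,1,0,0,0,0],[1,0,1,0,0,0,0]]'
python3 -m inch '[[1,0,1,0,0,0,0],[1,0,1,0,0,0,0],[1,0,1,0,0,0,0],[1,0,0.6,0.3,0,0,0],[1,0,0.3,0.4,0,0,0],[1,0,0,0.5,0,0,0],[1,0,0,0,0,0,0],[1,0,0,0,0,0,0],[1,0,0,0,0,0,0],[1,0,0,0,0,0,0]]'
python3 - <<'E'
from h import *
plan([.518,.0094,.165],down(-93.5))
E
```

```text
time_s: 49.75
tool_pos: [0.5572, 0.3411, 0.2569]
tcp_rot: [-2.871, -1.27, 0.0]
contact_force: [0.5, -0.4, -3.2]
gripper_width: 0.007
gripper_force: 75.3
time_s: 50.75
tool_pos: [0.5572, 0.3411, 0.2569]
tcp_rot: [-3.132, -0.212, 0.001]
contact_force: [-0.9, 0.1, -1.7]
gripper_width: 0.0073
gripper_force: 75.3
time_s: 51.75
tool_pos: [0.5263, 0.1255, 0.2566]
tcp_rot: [-3.138, 0.095, 0.001]
contact_force: [0.4, -0.7, -2.2]
gripper_width: 0.0066
gripper_force: 75.4
time_s: 52.75
tool_pos: [0.5201, 0.0103, 0.2207]
tcp_rot: [-3.138, 0.095, -0.0]
contact_force: [-0.7, 1.0, -3.0]
gripper_width: 0.0074
gripper_force: 75.3
t=52.8 pos [0.5201 0.0103 0.2207] F [-0.7  1.  -3. ] w 0.0074 g 75.3
 shift/30mm [-0.07  0.04  1.86] | turn/4deg [-0.03 -0.    0.01] | shift if after turn [-0.07  0.04  1.86]
```

```bash
python3 -m inch '[[1,-0.07,0.03,0.3,-0.03,0,0],[1,0,0,0.5,0,0,0],[1,0,0,0.5,0,0,0],[1,0,0,0.3,0,0,0],[1,0,0,0.2,0,0,0],[1,0,0,0.06,0,0,0],[1,0,0,0,0,0,0],[1,0,0,0,0,0,0],[1,0,0,0,0,0,0],[1,0,0,0,0,0,0]]'
python3 - <<'E'
from h import *
plan([.518,.0094,.103],down(-93.5))
E
```

```text
time_s: 53.75
tool_pos: [0.5178, 0.0092, 0.1647]
tcp_rot: [-3.14, 0.096, 0.0]
contact_force: [-0.1, 0.1, -3.1]
gripper_width: 0.0071
gripper_force: 75.3
t=53.8 pos [0.5178 0.0092 0.1647] F [-0.1  0.1 -3.1] w 0.0071 g 75.3
 shift/30mm [ 0.01 -0.01  2.06] | turn/4deg [-0.  0. -0.] | shift if after turn [ 0.01 -0.01  2.06]
```

```bash
python3 -m inch '[[1,0,0,0.2,0,0,0],[1,0,0,0.2,0,0,0],[1,0,0,0.2,0,0,0],[1,0,0,0.2,0,0,0],[1,0,0,0.2,0,0,0],[1,0,0,0.2,0,0,0],[1,0,0,0.15,0,0,0],[1,0,0,0.1,0,0,0],[1,0,0,0,0,0,0],[1,0,0,0,0,0,0]]'
python3 -m inch '[[1,0,0,0.1,0,0,0],[1,0,0,0.1,0,0,0],[1,0,0,0.08,0,0,0],[1,0,0,0.08,0,0,0],[1,0,0,0.06,0,0,0],[1,0,0,0.06,0,0,0],[1,0,0,0.04,0,0,0],[1,0,0,0.04,0,0,0],[1,0,0,0,0,0,0],[1,0,0,0,0,0,0]]'
python3 -m inch '[[1,0,0,0.03,0,0,0],[1,0,0,0,0,0,0],[1,0,0,0,0,0,0],[1,0,0,0,0,0,0],[1,0,0,0,0,0,0],[1,0,0,0,0,0,0],[1,0,0,0,0,0,0],[1,0,0,0,0,0,0],[1,0,0,0,0,0,0],[1,0,0,0,0,0,0]]'
```

```text
time_s: 54.75
tool_pos: [0.5176, 0.0092, 0.121]
tcp_rot: [-3.14, 0.096, 0.001]
contact_force: [-0.4, 0.9, -2.8]
gripper_width: 0.0071
gripper_force: 75.3
time_s: 55.75
tool_pos: [0.5176, 0.0091, 0.1041]
tcp_rot: [3.14, -0.096, -0.001]
contact_force: [-0.3, 1.6, -1.6]
gripper_width: 0.0075
gripper_force: 75.3
time_s: 56.75
tool_pos: [0.5175, 0.0092, 0.1032]
tcp_rot: [3.14, -0.096, -0.001]
contact_force: [-0.2, 0.5, -1.8]
gripper_width: 0.0072
gripper_force: 75.3
```

```bash
python3 -m inch '[[1,0,0,0.02,0,0,0],[1,0,0,0.02,0,0,0],[1,0,0,0.02,0,0,0],[1,0,0,0,0,0,0],[1,0,0,0,0,0,0],[1,0,0,0,0,0,0],[1,0,0,0,0,0,0],[1,0,0,0,0,0,0],[1,0,0,0,0,0,0],[1,0,0,0,0,0,0]]'
python3 -m inch '[[1,0,0,0,0,0,0],[1,0.03,0,0,0,0,0],[1,0.04,0,0,0,0,0],[1,0.04,0,0,0,0,0],[1,0.04,0,0,0,0,0],[1,0.04,0,0,0,0,0],[1,0.03,0,0,0,0,0],[1,0,0,0,0,0,0],[1,0,0,0,0,0,0],[1,0,0,0,0,0,0]]'
```

```text
time_s: 57.75
tool_pos: [0.5175, 0.0092, 0.1014]
tcp_rot: [3.14, -0.096, -0.001]
contact_force: [-0.6, 0.1, -2.0]
gripper_width: 0.007
gripper_force: 75.3
time_s: 58.75
tool_pos: [0.5241, 0.0087, 0.1013]
tcp_rot: [3.14, -0.096, -0.001]
contact_force: [-0.8, -0.3, -2.3]
gripper_width: 0.007
gripper_force: 75.3
```

```bash
python3 -m inch '[[1,0.02,0,0,0,0,0],[1,0.02,0,0,0,0,0],[1,0.02,0,0,0,0,0],[1,0,0,0,0,0,0],[1,0,0,0,0,0,0],[1,0,0,0,0,0,0],[1,0,0,0,0,0,0],[1,0,0,0,0,0,0],[1,0,0,0,0,0,0],[1,0,0,0,0,0,0]]'
python3 -m inch '[[1,0.02,0,0,0,0,0],[1,0.02,0,0,0,0,0],[1,0,0,0,0,0,0],[1,0,0,0,0,0,0],[1,0,0,0,0,0,0],[1,0,0,0,0,0,0],[1,0,0,0,0,0,0],[1,0,0,0,0,0,0],[1,0,0,0,0,0,0],[1,0,0,0,0,0,0]]'
```

```text
time_s: 59.75
tool_pos: [0.526, 0.0086, 0.1014]
tcp_rot: [-3.14, 0.096, 0.001]
contact_force: [0.2, -0.7, -2.2]
gripper_width: 0.0071
gripper_force: 75.3
time_s: 60.75
tool_pos: [0.5262, 0.0086, 0.1011]
tcp_rot: [3.14, -0.096, -0.004]
contact_force: [-5.8, 0.1, 1.7]
gripper_width: 0.0068
gripper_force: 76.0
```

```bash
python3 -m inch '[[1,0.02,0,0,0,0,0],[1,0.02,0,0,0,0,0],[1,0,0,0,0,0,0],[1,0,0,0,0,0,0],[0.8,0,0,0,0,0,0],[0.6,0,0,0,0,0,0],[0.5,0,0,0,0,0,0],[0.5,0,0,0,0,0,0],[0.5,0,0,0,0,0,0],[0.5,0,0,0,0,0,0]]'
python3 -m inch '[[0.5,0,0,-0.3,0,0,0],[0.5,0,0,-0.6,0,0,0],[0.5,0,0,-0.8,0,0,0],[0.5,0,0,-0.9,0,0,0],[0.5,0,0,-0.9,0,0,0],[0.5,0,0,-0.5,0,0,0],[0.5,0,0,0,0,0,0],[0.5,0,-0.4,0,0,0,0],[0.5,0,-0.8,0,0,0,0],[0.5,0,-1,0,0,0,0]]'
python3 - <<'E'
from h import *
zt=Rn.from_euler("z",-4,degrees=True).apply([np.sin(np.radians(22)),0,-np.cos(np.radians(22))])
gp=np.array([.5123,.3405,.1175])+zt*.012
plan(gp-zt*.1,down(-4))
E
```

```text
time_s: 61.75
tool_pos: [0.5284, 0.0085, 0.1014]
tcp_rot: [3.14, -0.096, -0.001]
contact_force: [-0.3, 0.4, -0.1]
gripper_width: 0.0215
gripper_force: 0.0
time_s: 62.75
tool_pos: [0.5319, 0.075, 0.2205]
tcp_rot: [3.14, -0.098, -0.003]
contact_force: [0.2, -0.3, -0.6]
gripper_width: 0.0216
gripper_force: 0.0
t=62.8 pos [0.5319 0.075  0.2205] F [ 0.2 -0.3 -0.6] w 0.0216 g 0.0
 shift/30mm [-2.31 -8.8   0.71] | turn/4deg [-2.00e-02  3.00e-02 -2.24e+01] | shift if after turn [ 8.78 -2.37  0.71]
```

```bash
python3 -m inch '[[0,-0.2,-1,0,0,0,0],[-0.3,-0.3,-1,0,0,0,0],[-0.4,-0.3,-1,0,0,0,0],[-0.4,-0.3,-1,0,0,0,0],[-0.4,-0.3,-1,0,0,0,0],[-0.4,-0.3,-1,0,0,0,0],[-0.4,-0.3,-1,0,0,0,0],[-0.4,-0.2,-0.9,0,0,0,0],[-0.4,-0.1,-0.7,0,0,0,-0.4],[-0.4,0,-0.2,0,0,0,-1]]'
python3 -m inch '[[-0.4,0,0,0,0,0,-1],[-0.4,0,0,0,0,0,-1],[-0.4,0,0,0,0,0,-1],[-0.4,0,0,0,0,0,-1],[-0.4,0,0,0,0,0,-1],[-0.4,0,0,0,0,0,-1],[-0.4,0,0,0,0,0,-1],[-0.4,0,0,0,0,0,-1],[-0.4,0,0,0,0,0,-1],[-0.4,0,0,0,0,0,-1]]'
python3 -m inch '[[-0.4,0,0,0,0,0,-1],[-0.4,0,0,0,0,0,-1],[-0.4,0,0,0,0,0,-1],[-0.4,0,0,0,0,0,-1],[-0.4,0,0,0,0,0,-1],[-0.4,0,0,0,0,0,-1],[-0.4,0,0,0,0,0,-1],[-0.4,0,0,0,0,0,-1],[-0.4,0,0,0,0,0,-1],[-0.4,0,0,0,0,0,-1]]'
python3 -m inch '[[-0.4,0,0,0,-0.7,0,-1],[-0.4,0,0,0,-0.7,0,0],[-0.4,0,0,0,-0.7,0,0],[-0.4,0,0,0,-0.7,0,0],[-0.4,0,0,0,-0.7,0,0],[-0.4,0,0,0,-0.7,0,0],[-0.4,0,0,0,-0.7,0,0],[-0.4,0,0,0,-0.6,0,0],[-0.4,0,0,0,0,0,0],[-0.4,0,0,0,0,0,0]]'
python3 - <<'E'
from h import *
zt=Rn.from_euler("z",-4,degrees=True).apply([np.sin(np.radians(22)),0,-np.cos(np.radians(22))])
gp=np.array([.5123,.3405,.1175])+zt*.012
plan(gp,down(-4,22));print(arm.observe()["q"].round(2))
E
```

```text
time_s: 63.75
tool_pos: [0.4782, 0.3452, 0.2205]
tcp_rot: [-3.141, -0.066, 0.003]
contact_force: [0.2, 0.3, 0.1]
gripper_width: 0.0598
gripper_force: 0.0
time_s: 64.75
tool_pos: [0.4793, 0.3423, 0.2207]
tcp_rot: [-2.93, -1.134, 0.003]
contact_force: [-0.3, 0.8, 0.1]
gripper_width: 0.0597
gripper_force: 0.0
time_s: 65.75
tool_pos: [0.4793, 0.3423, 0.2207]
tcp_rot: [-2.364, -2.067, 0.003]
contact_force: [0.7, -0.1, 1.0]
gripper_width: 0.0594
gripper_force: 0.0
time_s: 66.75
tool_pos: [0.4793, 0.3424, 0.2211]
tcp_rot: [2.072, 1.939, 0.372]
contact_force: [-0.1, -0.2, 0.7]
gripper_width: 0.0598
gripper_force: 0.0
t=66.8 pos [0.4793 0.3424 0.2211] F [-0.1 -0.2  0.7] w 0.0598 g 0.0
 shift/30mm [ 0.02 -0.26  4.01] | turn/4deg [-0.03  0.02  0.05] | shift if after turn [ 0.01 -0.27  4.01]
[-0.63  0.23 -0.31  2.03  0.57  0.77 -1.38]
```

```bash
python3 -m inch '[[-0.4,0.02,-0.26,0.2,0,0,0.05],[-0.4,0,0,0.4,0,0,0],[-0.4,0,0,0.6,0,0,0],[-0.4,0,0,0.6,0,0,0],[-0.4,0,0,0.6,0,0,0],[-0.4,0,0,0.5,0,0,0],[-0.4,0,0,0.5,0,0,0],[-0.4,0,0,0.3,0,0,0],[-0.4,0,0,0.2,0,0,0],[-0.4,0,0,0.1,0,0,0]]'
python3 -m inch '[[0.3,0,0,0,0,0,0],[0.6,0,0,0,0,0,0],[1,0,0,0,0,0,0],[1,0,0,0,0,0,0],[1,0,0,0,0,0,0],[1,0,0,0,0,0,0],[1,0,0,0,0,0,0],[1,0,0,0,0,0,0],[1,0,0,0,0,0,0],[1,0,0,0,0,0,0]]' 70
python3 -m inch '[[1,0,0,-0.1,0,0,0],[1,0,0,-0.3,0,0,0],[1,0,0,-0.5,0,0,0],[1,0,0,-0.6,0,0,0],[1,0,0,-0.7,0,0,0],[1,0,0,-0.7,0,0,0],[1,0,0,-0.7,0,0,0],[1,0,0,-0.7,0,0,0],[1,0,0,-0.6,0,0,0],[1,0,0,-0.5,0,0,0]]'
python3 -m inch '[[1,0,0,0,0.55,0,0],[1,0,0,0,0.55,0,0],[1,0,0,0,0.55,0,0],[1,0,0,0,0.55,0,0],[1,0,0,0,0.55,0,0],[1,0,0,0,0.55,0,0],[1,0,0,0,0.55,0,0],[1,0,0,0,0.55,0,0],[1,0,0,0,0.55,0,0],[1,0,0,0,0.55,0,0]]'
python3 - <<'E'
from h import *
plan([.513,-.0744,.22],down(-93.5))
E
```

```text
time_s: 67.75
tool_pos: [0.5172, 0.34, 0.1067]
tcp_rot: [2.076, 1.933, 0.374]
contact_force: [-0.2, -0.1, -0.6]
gripper_width: 0.0597
gripper_force: 0.0
time_s: 68.75
tool_pos: [0.5183, 0.3402, 0.1085]
tcp_rot: [2.076, 1.932, 0.378]
contact_force: [3.7, -0.6, 7.2]
gripper_width: 0.007
gripper_force: 70.0
time_s: 69.75
tool_pos: [0.4562, 0.3444, 0.2587]
tcp_rot: [2.076, 1.933, 0.376]
contact_force: [0.2, 0.1, -2.3]
gripper_width: 0.0073
gripper_force: 69.9
time_s: 70.75
tool_pos: [0.4566, 0.3442, 0.2575]
tcp_rot: [-2.298, -2.14, 0.003]
contact_force: [-0.7, -0.7, -1.0]
gripper_width: 0.0073
gripper_force: 69.9
t=70.8 pos [0.4566 0.3442 0.2575] F [-0.7 -0.7 -1. ] w 0.0073 g 69.9
 shift/30mm [-13.78   2.87   1.25] | turn/4deg [-2.000e-02  3.000e-02  2.235e+01] | shift if after turn [ 2.73 13.81  1.25]
```

```bash
python3 -m inch '[[1,0,0,0,0,0,0.5],[1,0,0,0,0,0,1],[1,0,0,0,0,0,1],[1,0,0,0,0,0,1],[1,0,0,0,0,0,1],[1,0,0,0,0,0,1],[1,0,0,0,0,0,1],[1,0,0,0,0,0,1],[1,0,0,0,0,0,1],[1,0,0,0,0,0,1]]'
python3 -m inch '[[1,0,0,0,0,0,1],[1,0,0,0,0,0,1],[1,0,0,0,0,0,1],[1,0,0,0,0,0,1],[1,0,0,0,0,0,1],[1,0,0,0,0,0,1],[1,0,0,0,0,0,1],[1,0,0,0,0,0,1],[1,0,0,0,0,0,1],[1,0,0,0,0,0,1]]'
python3 -m inch '[[1,0,0,0,0,0,1],[1,0,0,0,0,0,1],[1,0.1,0.4,0,0,0,0.85],[1,0.2,0.8,0,0,0,0],[1,0.2,1,0,0,0,0],[1,0.2,1,0,0,0,0],[1,0.2,1,0,0,0,0],[1,0.2,1,0,0,0,0],[1,0.2,1,0,0,0,0],[1,0.2,1,0,0,0,0]]'
python3 -m inch '[[1,0.2,1,0,0,0,0],[1,0.2,1,0,0,0,0],[1,0.2,1,0,0,0,0],[1,0.2,1,0,0,0,0],[1,0.2,1,0,0,0,0],[1,0.2,0.9,0,0,0,0],[1,0.2,0.5,0.3,0,0,0],[1,0,0.2,0.4,0,0,0],[1,0,0,0.5,0,0,0],[1,0,0,0,0,0,0]]'
python3 - <<'E'
from h import *
plan([.513,-.0744,.165],down(-93.5))
E
```

```text
time_s: 71.75
tool_pos: [0.4565, 0.3442, 0.2574]
tcp_rot: [2.873, 1.271, -0.002]
contact_force: [0.1, 0.0, -0.6]
gripper_width: 0.0067
gripper_force: 69.9
time_s: 72.75
tool_pos: [0.4565, 0.3443, 0.2574]
tcp_rot: [3.134, 0.212, -0.002]
contact_force: [0.7, 0.5, -0.5]
gripper_width: 0.0071
gripper_force: 69.9
time_s: 73.75
tool_pos: [0.489, 0.1249, 0.2576]
tcp_rot: [3.14, -0.095, -0.001]
contact_force: [0.2, 0.4, -1.7]
gripper_width: 0.007
gripper_force: 70.0
time_s: 74.75
tool_pos: [0.5176, -0.0734, 0.2195]
tcp_rot: [3.14, -0.095, -0.007]
contact_force: [-0.8, 0.1, -1.7]
gripper_width: 0.0069
gripper_force: 69.9
t=74.8 pos [ 0.5176 -0.0734  0.2195] F [-0.8  0.1 -1.7] w 0.0069 g 69.9
 shift/30mm [-0.14  0.04  1.82] | turn/4deg [0.01 0.06 0.01] | shift if after turn [-0.15  0.04  1.82]
```

```bash
python3 -m inch '[[1,-0.15,0.04,0.3,0,0.06,0],[1,0,0,0.5,0,0,0],[1,0,0,0.5,0,0,0],[1,0,0,0.3,0,0,0],[1,0,0,0.2,0,0,0],[1,0,0,0,0,0,0],[1,0,0,0,0,0,0],[1,0,0,0,0,0,0],[1,0,0,0,0,0,0],[1,0,0,0,0,0,0]]'
python3 - <<'E'
from h import *
plan([.513,-.0744,.103],down(-93.5))
E
```

```text
time_s: 75.75
tool_pos: [0.5147, -0.075, 0.1679]
tcp_rot: [3.14, -0.096, 0.006]
contact_force: [0.6, -0.2, -1.0]
gripper_width: 0.0069
gripper_force: 69.9
t=75.8 pos [ 0.5147 -0.075   0.1679] F [ 0.6 -0.2 -1. ] w 0.0069 g 69.9
 shift/30mm [-0.07 -0.02  2.16] | turn/4deg [ 0.01 -0.06  0.  ] | shift if after turn [-0.06 -0.02  2.16]
```

```bash
python3 -m inch '[[1,-0.05,-0.02,0.2,0,-0.03,0],[1,0,0,0.2,0,0,0],[1,0,0,0.2,0,0,0],[1,0,0,0.2,0,0,0],[1,0,0,0.2,0,0,0],[1,0,0,0.2,0,0,0],[1,0,0,0.2,0,0,0],[1,0,0,0.1,0,0,0],[1,0,0,0,0,0,0],[1,0,0,0,0,0,0]]'
python3 -m inch '[[1,0,0,0.1,0,0,0],[1,0,0,0.1,0,0,0],[1,0,0,0.1,0,0,0],[1,0,0,0.1,0,0,0],[1,0,0,0.06,0,0,0],[1,0,0,0.06,0,0,0],[1,0,0,0.04,0,0,0],[1,0,0,0.04,0,0,0],[1,0,0,0,0,0,0],[1,0,0,0,0,0,0]]'
python3 - <<'E'
from h import *
plan([.513,-.0744,.1013],down(-93.5))
E
```

```text
time_s: 76.75
tool_pos: [0.5133, -0.0744, 0.1226]
tcp_rot: [3.14, -0.096, 0.002]
contact_force: [-0.0, -0.8, -1.5]
gripper_width: 0.0069
gripper_force: 69.9
time_s: 77.75
tool_pos: [0.5132, -0.0744, 0.1045]
tcp_rot: [3.14, -0.096, 0.002]
contact_force: [-0.0, -0.1, -1.9]
gripper_width: 0.0071
gripper_force: 69.9
t=77.8 pos [ 0.5132 -0.0744  0.1045] F [-0.  -0.1 -1.9] w 0.0071 g 69.9
 shift/30mm [-0.01  0.    0.11] | turn/4deg [ 0.01 -0.02  0.  ] | shift if after turn [-0.01  0.    0.11]
```

```bash
python3 -m inch '[[1,0,0,0.04,0,0,0],[1,0,0,0.04,0,0,0],[1,0,0,0.03,0,0,0],[1,0,0,0,0,0,0],[1,0,0,0,0,0,0],[1,0,0,0,0,0,0],[1,0,0,0,0,0,0],[1,0,0,0,0,0,0],[1,0,0,0,0,0,0],[1,0,0,0,0,0,0]]'
python3 -m inch '[[1,0.03,0,0,0,0,0],[1,0.04,0,0,0,0,0],[1,0.04,0,0,0,0,0],[1,0.04,0,0,0,0,0],[1,0.04,0,0,0,0,0],[1,0.03,0,0,0,0,0],[1,0,0,0,0,0,0],[1,0,0,0,0,0,0],[1,0,0,0,0,0,0],[1,0,0,0,0,0,0]]'
python3 -m inch '[[1,0.02,0,0,0,0,0],[1,0.02,0,0,0,0,0],[1,0.02,0,0,0,0,0],[1,0,0,0,0,0,0],[1,0,0,0,0,0,0],[1,0,0,0,0,0,0],[1,0,0,0,0,0,0],[1,0,0,0,0,0,0],[1,0,0,0,0,0,0],[1,0,0,0,0,0,0]]'
```

```text
time_s: 78.75
tool_pos: [0.5132, -0.0744, 0.1013]
tcp_rot: [3.14, -0.096, 0.002]
contact_force: [-0.1, 0.1, -1.6]
gripper_width: 0.0068
gripper_force: 69.9
time_s: 79.75
tool_pos: [0.5198, -0.0748, 0.1013]
tcp_rot: [3.14, -0.096, 0.002]
contact_force: [0.2, -0.4, -1.3]
gripper_width: 0.0073
gripper_force: 69.9
time_s: 80.75
tool_pos: [0.5209, -0.0749, 0.1011]
tcp_rot: [3.14, -0.096, -0.0]
contact_force: [-5.6, 0.6, 1.8]
gripper_width: 0.0069
gripper_force: 70.4
```

```bash
python3 -m inch '[[1,0.02,0,0,0,0,0],[1,0.02,0,0,0,0,0],[1,0,0,0,0,0,0],[1,0,0,0,0,0,0],[0.8,0,0,0,0,0,0],[0.6,0,0,0,0,0,0],[0.5,0,0,0,0,0,0],[0.5,0,0,0,0,0,0],[0.5,0,0,0,0,0,0],[0.5,0,0,0,0,0,0]]'
python3 -m inch '[[0.5,0,0,-0.3,0,0,0],[0.5,0,0,-0.6,0,0,0],[0.5,0,0,-0.8,0,0,0],[0.5,0,0,-1,0,0,0],[0.5,0,0,-1,0,0,0],[0.5,0,0,-1,0,0,0],[0.5,0,0,-0.5,0,0,0],[0.5,0,-0.4,0,0,0,0],[0.5,0,-0.8,0,0,0,0],[0.5,0,-1,0,0,0,0]]'
python3 -m inch '[[0.5,0,-1,0,0,0,0],[0.5,0,-1,0,0,0,0],[0.5,0,-1,0,0,0,0],[0.5,0,-1,0,0,0,0],[0.5,0,-1,0,0,0,0],[0.5,0,-1,0,0,0,0],[0.5,0,-1,0,0,0,0],[0.5,0,-1,0,0,0,0],[0.5,0,-1,0,0,0,0],[0.5,0,-0.5,0,0,0,0]]'
python3 - <<'E'
from h import *
S=arm.capture("scene");T=arm.capture("top");cv2.imwrite("pics/f_s.png",S["image"]);cv2.imwrite("pics/f_t.png",T["image"])
A=cv2.resize(S["image"][180:320,230:390],(400,350),interpolation=3);B=cv2.resize(T["image"][180:320,220:380],(400,350),interpolation=3)
C=cv2.resize(S["image"][260:480,90:340],(283,249));D=cv2.resize(T["image"][140:350,380:550],(202,249))
E=np.zeros((249,800,3),np.uint8);E[:,:283]=C;E[:,300:502]=D
cv2.imwrite("pics/f.png",np.vstack([np.hstack([A,B]),E]))
E
```

```text
time_s: 81.75
tool_pos: [0.5229, -0.0749, 0.1013]
tcp_rot: [3.14, -0.096, 0.002]
contact_force: [0.5, -0.4, -0.9]
gripper_width: 0.0213
gripper_force: 0.0
time_s: 82.75
tool_pos: [0.5262, -0.0085, 0.2571]
tcp_rot: [3.139, -0.098, 0.002]
contact_force: [0.5, 1.0, -0.1]
gripper_width: 0.0216
gripper_force: 0.0
time_s: 83.75
tool_pos: [0.5429, 0.2787, 0.2564]
tcp_rot: [3.14, -0.091, 0.0]
contact_force: [0.5, -0.3, -0.0]
gripper_width: 0.0213
gripper_force: 0.0
```

View pics/f.png

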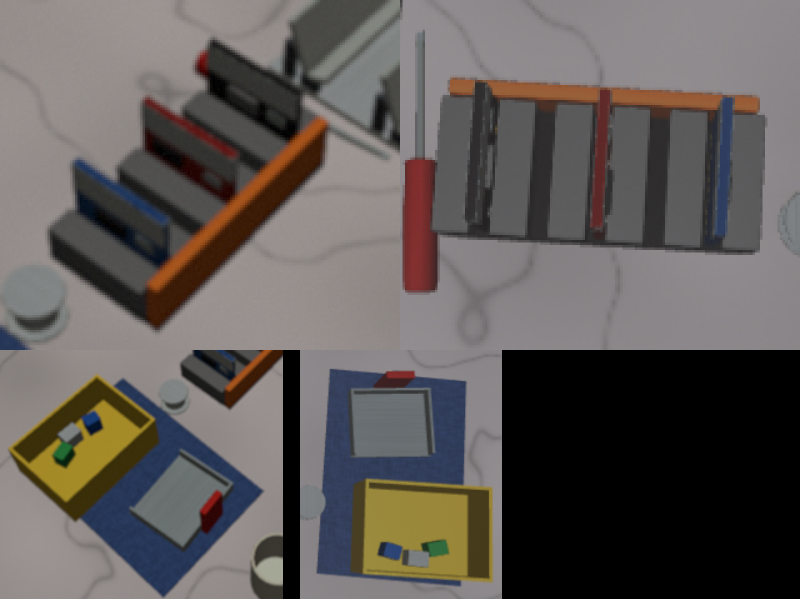

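The composite shows all three boards upright in separate slots, with their ends over the orange wall at (485,82), (604,90) and (727,97). The parts are in the bin, the tray is flat on the mat, and the spool and screwdriver are untouched. I'll check the gap to the stop numerically.

Run:
```python
from h import *
im=cv2.imread("pics/f_t.png");T=arm.capture("top");S=arm.capture("scene")
c=np.array([.525,.009]);yaw=np.radians(-3.5);ex=np.array([np.cos(yaw),np.sin(yaw)]);ey=np.array([-ex[1],ex[0]])
def prof(y,z,us):
    uv=np.array([proj(T,np.r_[c+u*ex+y*ey,z]) for u in us],np.float32)
    return cv2.remap(im,uv[:,0].copy(),uv[:,1].copy(),1)[:,0].astype(float)
us=np.arange(.030,.075,.0005)
def edge(sig): 
    lo,hi=np.median(sig[:12]),np.max(np.abs(sig-np.median(sig[:12])));d=np.abs(sig-lo);return us[np.argmax(d>hi/2)]*1000
print("wall",[edge(np.mean([prof(y+k,.052,us)[:,2]-prof(y+k,.052,us)[:,0] for k in(-.004,0,.004)],0)) for y in(-.105,-.063,-.021,.021,.063,.105)])
for y in(-.084,0,.084):
  for dy in(-.003,0,.003):
    print(y,dy,["%d:%d,%d,%d"%(u*1000,*p) for u,p in zip(us[::4],prof(y+dy,.112,us)[::4])][5:18])
```

```text
wall [np.float64(49.000000000000014), np.float64(49.500000000000014), np.float64(49.500000000000014), np.float64(49.500000000000014), np.float64(49.500000000000014), np.float64(49.500000000000014)]
-0.084 -0.003 ['40:95,62,48', '42:95,62,49', '44:94,62,48', '46:96,63,49', '48:79,96,125', '50:132,132,141', '52:141,138,143', '54:140,138,142', '56:141,138,143', '58:141,138,143', '60:141,138,143', '62:141,138,143', '64:141,138,143']
-0.084 0 ['40:95,62,47', '42:95,62,47', '44:99,65,49', '46:100,68,55', '48:78,86,111', '50:133,132,139', '52:141,138,143', '54:141,138,143', '56:141,138,143', '58:140,138,142', '60:141,138,143', '62:141,138,143', '64:141,138,143']
-0.084 0.003 ['40:73,76,83', '42:75,81,91', '44:73,86,107', '46:67,93,138', '48:69,91,137', '50:116,117,128', '52:139,136,141', '54:142,139,144', '56:141,139,143', '58:140,138,143', '60:141,139,144', '62:141,139,144', '64:141,139,144']
0 -0.003 ['40:41,42,95', '42:42,42,95', '44:41,41,94', '46:42,42,97', '48:52,72,110', '50:130,130,139', '52:140,137,143', '54:140,137,143', '56:140,137,142', '58:140,137,142', '60:140,138,142', '62:14
[... 487 characters left out ...]

0.084 -0.003 ['40:47,46,48', '42:47,46,48', '44:48,47,49', '46:49,48,50', '48:59,86,117', '50:132,133,141', '52:139,136,141', '54:134,132,136', '56:129,127,131', '58:130,127,132', '60:136,133,137', '62:140,138,142', '64:141,139,144']
0.084 0 ['40:46,46,48', '42:46,46,47', '44:46,45,47', '46:47,46,48', '48:57,71,104', '50:133,132,140', '52:142,140,144', '54:141,138,143', '56:136,133,138', '58:127,125,130', '60:129,127,131', '62:134,131,136', '64:137,135,139']
0.084 0.003 ['40:67,86,113', '42:63,86,117', '44:67,96,136', '46:67,98,140', '48:73,96,131', '50:116,116,125', '52:140,137,143', '54:143,140,145', '56:142,139,144', '58:140,137,142', '60:136,133,138', '62:132,130,134', '64:131,128,133']
```

The three board ends sit level with each other, within about a pixel of the stop's face, and all three were pushed until the stop pushed back. Handing in.

```bash
python3 -c "
from plant import arm
print(arm.sign_off())"
```

```text
the job is handed in; nothing more can be done
None
```

The job is handed in: all three salvaged parts are in the yellow bin, the empty tray is flat on the mat, and the three boards present (black, red, blue) stand contacts down in separate slots, pushed to the stop. I judged stop contact by push force and by pictures good to about 1–2 mm; the bin was knocked aside during the run but still stands.

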